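# Load the blank carrier and hold the fixture plate out for its locking screws

## Task

Pick up the orange carrier with its two jade blanks by the upright tab, set it on the fixture plate and slide it under the rails of the steel nest until it is fully home against the stop. Then, by the black handle, slide the plate out along the granite block, without lifting it, until the red line lies right along the block's far edge, so that I can drive the locking screws in from beneath. It would tip there by itself, so finish still holding its tail: do not let go, keep the plate level on the block and the line at the edge, and leave the other things on the bench where they are.

Things in the scene. Friction and masses are not known exactly. Their poses are not given: they have to be found in the camera images.
- block: Fixed dark granite riser block, 260 (x) x 200 (y) x 60 mm high; origin at the centre of its underside; its +x axis points outward, away from the robot, to the far edge. Its yaw varies.
- block_edge (a point): Middle of the block's far top edge (the edge that the plate is slid out over), 130 mm in +x of the block's centre and 60 mm above the bench; axes as the block's, so the edge runs along its y.
- plate: Loose aluminium fixture plate lying on the block, 280 (x) x 84 (y) x 8 mm, about 0.68 kg; origin at the centre of its underside, +x to the nest end (outward), -x to the tail with the handle; the deck between is bare. With the line at the block's edge its centre of mass is about 4.5 cm beyond the edge: it tips unless the tail is held (3 to 5 N down at the handle).
- nest_home (a point): Where the carrier's origin lies when it is fully home: plate x = 82, y = 0, z = 8 mm; axes as the plate's. The nest's cross stop has its face at plate x = 130 mm, is 10 mm thick and 10 mm high.
- nest_mouth (a point): Middle of the nest's mouth on the plate's top, plate x = 64 mm; open towards the tail. Flared guides 7 mm high narrow it from about 79 mm at x = 64 to 64 mm at x = 80; then a dark steel rail each side from x = 80 to 130: walls 64 mm apart, lips above them 52 mm apart, lip underside 9 and lip top 13 mm above the plate's top.
- line_left (a point): Left (+y) end, at the plate's side, of the middle of the 5 mm wide red line painted across the plate's top; plate x = -10 mm (150 mm from the nest end), y = +42 mm, z = 8 mm.
- line_right (a point): Right (-y) end of the same red line; plate x = -10 mm, y = -42 mm, z = 8 mm.
- handle (a point): Middle of the grip bar of the black bow handle on the plate's tail, at plate x = -105, y = 0, z = 33 mm above the plate's underside. The bar lies along the plate's x, 62 mm long, 12 mm wide (y), 14 mm high (26 to 40 mm above the underside), on two posts; axes as the plate's.
- carrier: Loose orange blank carrier, about 0.13 kg; flat flange 96 (x) x 60 (y) x 6 mm, origin at the centre of its underside. +x end goes into the nest first. On it: an open tray 59 x 44 mm (x = -14 to +45 mm), rim 14 mm above the underside, with two pockets holding the jade blanks, and behind it the upright tab. Flange clearance in the nest: 2 mm each side, 3 mm under the lips.
- tab (a point): Grip point of the carrier's upright tab, at carrier x = -32, y = 0, z = 29 mm. The tab is 28 mm long (x), 10 mm thick (y) and stands from 6 to 40 mm above the carrier's underside; axes as the carrier's.
- blank0: Loose green jade blank 21 x 33 x 12 mm, 24 g, in the rear pocket of the carrier (carrier x = 1.5 mm, floor 6 mm above the carrier's underside); origin at the centre of its underside.
- blank1: The same in the front pocket (carrier x = 29.5 mm).
- burr_box: Bystander: blue box 95 x 52 x 20 mm with two rows of upright burrs to 39 mm; it and the carrier lie on opposite sides of the block, either way round; origin under its centre.
- oil_bottle: Bystander: white squeeze bottle, 60 mm across, 150 mm high; origin under its centre.
- tea_can: Bystander: gold-coloured can, 66 mm across, 115 mm high; origin under its centre.
- dial_caliper: Bystander: steel dial caliper lying flat, 200 x 55 mm, 18 mm high; origin under the middle of its beam.
- hex_driver: Bystander: T-handle hex driver lying flat, red handle 100 mm across, blade 130 mm; 20 mm high; origin under the handle's middle.
- sample_box: Bystander: clear sample box with blue lid, 112 x 77 x 29 mm; origin under its centre.
- tape_measure: Bystander: lime-green tape measure, 75 x 55 x 31 mm; origin under its centre.
Things that resemble listed ones, but are neither listed nor needed, are in the scene too. What is shaped like the blank1 but blue or yellow is not meant.

How it is judged:
By the outcome, as a careful person would: the job done as asked, in the order asked, and still so for the second after the job is handed in, while the arm keeps its last pose, push and grip.
It also fails if it takes over 64 s, if anything falls off the work surface, if the arm or the gripper's body presses on something with over 40 N, if the wrist force passes 120 N, or if a joint passes its speed limit or range.

## Robot

A 6-joint arm with a two-finger parallel gripper is mounted at the origin on the work surface. World frame = base frame: x ahead of the robot, y to its left, z up, the work surface at z = 0. Lengths are in m, angles in rad, forces in N, time in s.
With the tool pointing down it reaches from about 0.3 to 0.95 m from the base axis. Payload 3.1 kg.
Tool frame: the origin (TCP) lies midway between the tips of the shut fingers; the grasp point (between the pads) lies 19 mm behind it; z points along the fingers, y is the direction in which the jaws open and shut (so a half turn about z gives the same grasp; the last joint's range is limited). The gripper opens to 85 mm and grips with 20 to 120 N. Pads are 22 mm wide; open, the fingers measure 114 mm over their backs; the gripper's body (76 mm by 85 mm) begins 54 mm behind the grasp point. The pads swing forward as they close: fully open they stand 13 mm farther back than shut.
Start: joints at [1.155, 0.308, 1.634, -0, 1.2, -0.07], TCP at [0.212, 0.588, 0.192] pointing down, gripper open.
Joint ranges: [-3.06, 3.06], [-0.79, 1.96], [0.05, 2.63], [-1.19, 4.34], [0.05, 2.64], [-2.94, 2.94]. Speed limits (rad/s): [2.79, 2.79, 3.14, 3.14, 3.14, 3.14].

## Interface

Orientations are given as a unit quaternion [w, x, y, z].
In Python, from cell import bot, vision, ticket gives the robot as it stands. The module is installed in compiled form; this text tells all that it offers.
- The arm moves only by the tool apply_moves, never from a script. Its argument "increments" is a list of rows, each an object of numbers: "dx", "dy", "dz": the shift along the world's x, y, z in m; "rx", "ry", "rz": the turn, a rotation vector about the world's x, y, z in rad; "claw": the finger opening in m, from 0 to 0.0854. A call has 1 to 5 rows; each row is the pose to reach, as a shift and turn from the pose commanded when the call began; what a row does not reach only later rows make up. A row lasts 1/10 s, in which the tool goes at most 50 mm and 8.59 degrees, less where a joint would pass 70% of its speed; a pose out of reach is approached as far as the arm can. A call with a gripper value outside its range is refused whole. The fingers move at their own pace and stop on an object; "force" is the grip in N (left out, the last holds). Time passes only in rows, so rows that repeat a pose let the fingers close. It gives the time, the measured TCP pose, the force and the opening at its end, in the units of the state.
- bot.sense(): the state, without advancing time (a new reading comes with each control period).
- vision.snapshot(name): name is "side" or "top"; returns (picture, depth): 384x512x3 uint8, red, green, blue; 384x512 float32, m along the optical axis (not along the pixel's ray), 0 where there is no reading.
- vision.get_calibration(name): a dict with "fov_y" (degrees; the focal length in pixels is half the picture's height over the tangent of half this angle, whatever the lens; pixels are square), "cx", "cy" (the principal point, pixels), "world_from_camera" (4x4, takes a point from camera to world coordinates). Camera axes: x right, y down, z forward; pixel columns grow to the right and rows downward; lengths in m; the calibration is good to about 2 mm. A picture is of the moment at which its call begins. get_calibration takes no time and is no camera call.
- ticket.finish_job(): hands the job in, once; it reports no verdict.
The state is a dict: "time_s": time; "joints": joint angles; "qvel": joint speeds; "joint_efforts": joint torques, N m; "ee_pos": TCP position; "orientation": TCP orientation; "contact_force": force on the tool from outside, world axes, zero at the start; "wrist_torque": the same for the moment, N m; "finger_gap": opening from 0.0 (shut) to 1.0 (fully open).
Only numpy, scipy, OpenCV 4.12 (cv2) and the standard library are available. Lean on these libraries where they do the work, as an engineer would, in place of code of your own. Each camera call takes 0.05 s, during which the arm holds its last target. There are 200 camera calls.

## Working session

There is one attempt and no reset: what is moved stays moved. The work goes in short steps, Python scripts to look and compute and a tool call to move; the robot and the scene stay as the last step left them, time stands still between calls to the robot, and variables do not carry over. Pictures are saved under pics/ and viewed, about 8 in all and at most 12, crops included, and the job is handed in when it is done.

Besides the shell and the picture viewer there is one more tool, called as name([rows], argument=value, ...), one row to a line, values as JSON. apply_moves: Moves the arm, as the interface text tells. Its arguments: {"type":"object","properties":{"increments":{"type":"array","items":{"type":"object","properties":{"dx":{"type":"number"},"dy":{"type":"number"},"dz":{"type":"number"},"rx":{"type":"number"},"ry":{"type":"number"},"rz":{"type":"number"},"claw":{"type":"number"}}}},"force":{"type":"number"}},"required":["increments"]}

```bash
mkdir -p pics
cat > h.py <<'E'
import numpy as np, cv2
from cell import bot, vision, ticket
def cal(n):
    c=vision.get_calibration(n); f=192/np.tan(np.radians(c["fov_y"])/2); return f,c["cx"],c["cy"],np.array(c["world_from_camera"])
def snap(n,tag):
    p,d=vision.snapshot(n); np.savez(f'pics/{tag}.npz',p=p,d=d); cv2.imwrite(f'pics/{tag}.png',p[:,:,::-1]); return p,d
def cloud(n,d):
    f,cx,cy,T=cal(n); v,u=np.mgrid[0:384,0:512]
    P=np.stack([(u-cx)/f*d,(v-cy)/f*d,d],-1); return P@T[:3,:3].T+T[:3,3]
def ray(n,u,v,z):
    f,cx,cy,T=cal(n); r=T[:3,:3]@np.array([(u-cx)/f,(v-cy)/f,1]); o=T[:3,3]; return o+r*(z-o[2])/r[2]
def proj(n,X):
    f,cx,cy,T=cal(n); c=(np.atleast_2d(X)-T[:3,3])@T[:3,:3]; return np.c_[c[:,0]/c[:,2]*f+cx,c[:,1]/c[:,2]*f+cy]
def crop(src,x0,y0,x1,y1,k,out):
    im=cv2.imread(f'pics/{src}.png')[y0:y1,x0:x1]; cv2.imwrite(f'pics/{out}.png',cv2.resize(im,None,fx=k,fy=k,interpolation=cv2.INTER_CUBIC))
E
python3 - <<'E'
from h import *
np.set_printoptions(precision=3,suppress=True)
a,_=snap('top','t0');b,_=snap('side','s0')
for n in('top','side'):print(n,cal(n))
print(bot.sense())
cv2.imwrite('pics/both.png',np.vstack([a,b])[:,:,::-1][:, :])
E
```

```text
top (np.float64(389.9274240532445), 254.56757921963037, 202.2352224115838, array([[ 0.01 , -0.998,  0.055,  0.483],
       [-1.   , -0.01 , -0.003,  0.009],
       [ 0.004, -0.055, -0.998,  1.45 ],
       [ 0.   ,  0.   ,  0.   ,  1.   ]]))
side (np.float64(384.39856541189795), 248.24853346627415, 192.3644486379135, array([[-0.937, -0.199,  0.288,  0.224],
       [-0.35 ,  0.534, -0.77 ,  0.873],
       [-0.001, -0.822, -0.569,  0.729],
       [ 0.   ,  0.   ,  0.   ,  1.   ]]))
{'time_s': 0.1, 'joints': array([ 1.155,  0.309,  1.635, -0.   ,  1.2  , -0.07 ]), 'qvel': array([-0.   , -0.002, -0.005, -0.001, -0.001,  0.   ]), 'joint_efforts': array([ -0.   , -41.641, -27.764,  -0.   ,   0.004,  -0.   ]), 'ee_pos': array([0.212, 0.587, 0.191]), 'orientation': array([-0.   ,  0.172,  0.985, -0.001]), 'contact_force': array([-0.113, -0.437,  0.392]), 'wrist_torque': array([-0.033,  0.034, -0.052]), 'finger_gap': 1.0022648345801515}
```

View pics/t0.png

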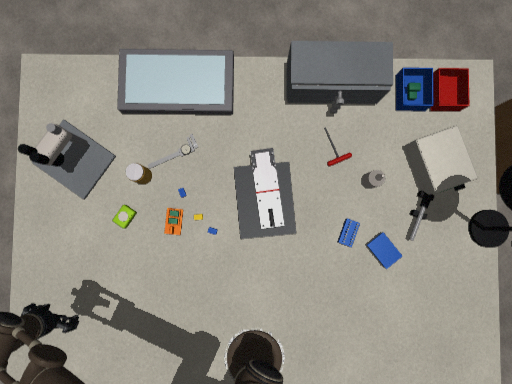

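View pics/s0.png

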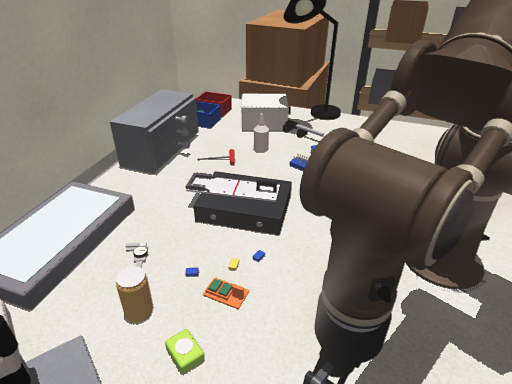

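Top view: the carrier is at about (174,221), with loose blue and yellow look-alike blanks at (182,192), (198,217) and (212,231). The block and plate are at (265,195), with the nest at (262,163) and the handle at (271,217). In the side view the carrier is at (226,292). The only orange object is the carrier, so I'll take close crops of it and the plate.

Run:
```python
from h import *
crop('t0',155,185,215,245,6,'c1'); crop('t0',225,140,305,245,6,'c2')
a=cv2.imread('pics/c1.png');b=cv2.imread('pics/c2.png')
s=cv2.imread('pics/s0.png')[270:320,190:260]; s=cv2.resize(s,(360,257),interpolation=cv2.INTER_CUBIC)
o=np.zeros((630,360,3),np.uint8);o[:360]=a;o[365:622]=s
im=np.hstack([o,b])[:600]; cv2.imwrite('pics/c3.png',im);print(im.shape)
for n,t in(('top','t0'),('side','s0')):
    z=np.load(f'pics/{t}.npz');P=cloud(n,z['d'].astype(float));p=z['p'].astype(int)
    R,G,B=p[...,0],p[...,1],p[...,2]
    m=(R>180)&(G<130)&(B<80)&(P[...,0]<.6)&(P[...,0]>.3)&(P[...,1]>.1)&(P[...,1]<.45)
    print(n,m.sum(),P[m].mean(0)); 
    pts=P[m]; r=cv2.minAreaRect(pts[:,:2].astype(np.float32)*1000);print(r, np.percentile(pts[:,2],[5,50,95]))
    # tab: high points
    q=pts[pts[:,2]>.03];print('tab',len(q),q.mean(0) if len(q) else '', cv2.minAreaRect(q[:,:2].astype(np.float32)*1000) if len(q)>4 else '')
    print('bench z',np.median(P[(P[...,0]>.4)&(P[...,0]<.45)&(P[...,1]>.1)&(P[...,1]<.15)][:,2]))
```

```text
(600, 840, 3)
top 208 [0.48047319 0.30413444 0.00927909]
((491.04449462890625, 304.2273864746094), (59.72382736206055, 93.2478256225586), 84.7488784790039) [0.00115355 0.00695576 0.03703727]
tab 15 [0.45580636 0.30826013 0.03897199] ((457.7781677246094, 308.8776550292969), (21.771448135375977, 8.408077239990234), 4.675051212310791)
bench z 2.689111178477699e-05
side 118 [0.49428896 0.31503401 0.01048871]
((493.6160888671875, 309.7646179199219), (52.896209716796875, 95.23323822021484), 84.75602722167969) [0.00241327 0.01022398 0.03683232]
tab 8 [0.46022978 0.311534   0.03736309] ((461.4583435058594, 311.7575378417969), (26.36631202697754, 5.410447597503662), 8.38045597076416)
bench z -0.0017163185255264501
```

View pics/c3.png

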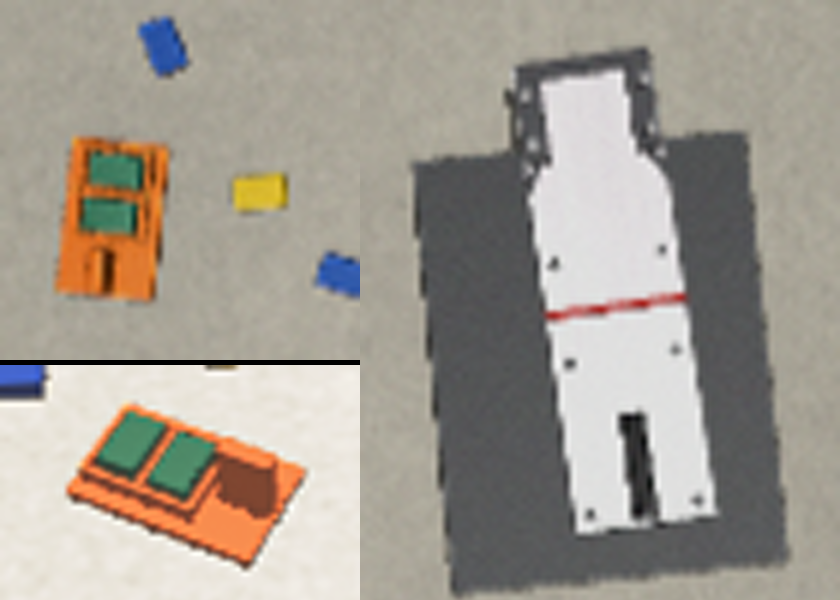

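Confirmed: the orange carrier holds two jade blanks, its tab end is nearest the robot and its nest end points to world +x. Plate and block yaws differ by about 2°, so I'll measure both more exactly.

```bash
cat >> h.py <<'E'
def pts_at(n,mask,z):
    v,u=np.nonzero(mask); return np.array([ray(n,a,b,z)[:2] for a,b in zip(u,v)])*1000
def rect(p):
    (c,s,a)=cv2.minAreaRect(p.astype(np.float32)); 
    if s[0]<s[1]: s=s[::-1];a-=90
    a=(a+90)%180-90; return np.round(c,1),np.round(s,1),round(a,2)
def linefit(p):
    vx,vy,x,y=cv2.fitLine(p.astype(np.float32),cv2.DIST_HUBER,0,.01,.01).ravel(); return np.degrees(np.arctan2(vy,vx)),x,y
def red(p,P):
    R,G,B=[p[...,i].astype(int) for i in range(3)]
    return (R>120)&(G<R-50)&(B<R-50)&(P[...,2]>.05)&(P[...,2]<.09)&(P[...,0]>.35)&(P[...,0]<.75)&(abs(P[...,1])<.2)
def scene(n,t):
    z=np.load(f'pics/{t}.npz');P=cloud(n,z['d'].astype(float));p=z['p']
    R,G,B=[p[...,i].astype(int) for i in range(3)]
    near=(P[...,0]>.3)&(P[...,0]<.8)&(abs(P[...,1])<.2)
    m=red(p,P);l=pts_at(n,m,.068);print(n,'line',m.sum(),linefit(l),'centre',rect(l))
    hz=P[...,2]
    dark=near&(hz>.05)&(hz<.066)&(R<120)
    if n=='top': print('block',rect(pts_at(n,near&(hz>.05)&(hz<.064)&(R<110)&(G<110),.06)))
    w=near&(hz>.06)&(hz<.076)&(R>170)&(G>170); print('white',rect(pts_at(n,w,.068)))
    h=near&(hz>.09)&(hz<.115)&(R<90)&(P[...,0]<.55); 
    if h.sum()>4: print('handle',h.sum(),rect(P[h][:,:2]*1000),linefit(P[h][:,:2]*1000),P[h][:,2].max())
    o=(R>150)&(G<R-60)&(B<110)&(P[...,0]>.3)&(P[...,0]<.7)&(P[...,1]>.15)&(P[...,1]<.45)
    if o.sum()>20: print('carrier flange',rect(pts_at(n,o&(hz<.012),.006)))
    tb=o&(hz>.025)
    if tb.sum()>4: print('tab',tb.sum(),rect(P[tb][:,:2]*1000))
E
python3 - <<'E'
from h import *
scene('top','t0');scene('side','s0')
z=np.load('pics/t0.npz');P=cloud('top',z['d'].astype(float))
# block edges: per-column/row scan by height>.03
hz=P[...,2]; m=((hz>.045)&(P[...,0]>.3)&(P[...,0]<.8)&(abs(P[...,1])<.25)).astype(np.uint8)
m=cv2.morphologyEx(m,cv2.MORPH_OPEN,np.ones((3,3)))
L=[];Rr=[];Bt=[];Tp=[]
for v in range(170,232):
    u=np.nonzero(m[v])[0]
    if len(u): L.append(ray('top',u[0]-.5,v,.06)[:2]*1000);Rr.append(ray('top',u[-1]+.5,v,.06)[:2]*1000)
for u in range(238,293):
    v=np.nonzero(m[:,u])[0]
    if len(v):
        if u>=244: Bt.append(ray('top',u,v[-1]+.5,.06)[:2]*1000)
        if u<246 or u>279: Tp.append(ray('top',u,v[0]-.5,.06)[:2]*1000)
for k,q in zip('LRBT',(L,Rr,Bt,Tp)): print(k,len(q),linefit(np.array(q)))
E
```

```text
top line 30 (np.float32(-81.281975), np.float32(601.6262), np.float32(-39.81926)) centre (array([601.3, -39.5]), array([79. ,  4.5]), -81.28)
block (array([577.1, -29.9]), array([272.3, 199.6]), 6.04)Traceback (most recent call last):
  File "<stdin>", line 2, in <module>
  File "h.py", line 35, in scene
    w=near&(hz>.06)&(hz<.076)&(R>170)&(G>170); print('white',rect(pts_at(n,w,.068)))
                                                                  ~~~~~~^^^^^^^^^^
  File "h.py", line 17, in pts_at
    v,u=np.nonzero(mask); return np.array([ray(n,a,b,z)[:2] for a,b in zip(u,v)])*1000
                                           ~~~^^^^^^^^^
  File "h.py", line 11, in ray
    f,cx,cy,T=cal(n); r=T[:3,:3]@np.array([(u-cx)/f,(v-cy)/f,1]); o=T[:3,3]; return o+r*(z-o[2])/r[2]
              ~~~^^^
  File "h.py", line 4, in cal
    c=vision.get_calibration(n); f=192/np.tan(np.radians(c["fov_y"])/2); return f,c["cx"],c["cy"],np.array(c["world_from_camera"])
ValueError: time passes only in moves, steps and waits
```

```bash
sed -i 's/^import numpy as np, cv2/import numpy as np, cv2, functools/; s/^def cal(n)/@functools.cache\ndef cal(n)/' h.py
cat > edges.py <<'E'
from h import *
scene('top','t0');scene('side','s0')
z=np.load('pics/t0.npz');P=cloud('top',z['d'].astype(float))
hz=P[...,2]; m=((hz>.045)&(P[...,0]>.3)&(P[...,0]<.8)&(abs(P[...,1])<.25)).astype(np.uint8)
m=cv2.morphologyEx(m,cv2.MORPH_OPEN,np.ones((3,3)))
L=[];Rr=[];Bt=[];Tp=[]
for v in range(170,232):
    u=np.nonzero(m[v])[0]
    if len(u): L.append(ray('top',u[0]-.5,v,.06)[:2]*1000);Rr.append(ray('top',u[-1]+.5,v,.06)[:2]*1000)
for u in range(238,293):
    v=np.nonzero(m[:,u])[0]
    if len(v):
        if u>=244: Bt.append(ray('top',u,v[-1]+.5,.06)[:2]*1000)
        if u<246 or u>279: Tp.append(ray('top',u,v[0]-.5,.06)[:2]*1000)
for k,q in zip('LRBT',(L,Rr,Bt,Tp)): print(k,len(q),linefit(np.array(q)))
E
python3 edges.py
```

```text
top line 30 (np.float32(-81.281975), np.float32(601.6262), np.float32(-39.81926)) centre (array([601.3, -39.5]), array([79. ,  4.5]), -81.28)
block (array([577.1, -29.9]), array([272.3, 199.6]), 6.04)
white (array([609.1, -38.7]), array([275.9,  81.9]), 8.64)
handle 57 (array([507.1, -53.4]), array([57.4, 11.3]), 9.23) (np.float32(8.957138), np.float32(507.55484), np.float32(-52.998047)) 0.10559871108271257
carrier flange (array([490.5, 304.1]), array([94.3, 58.8]), -5.08)
tab 18 (array([457.9, 308.5]), array([21.7,  9.2]), 1.78)
side line 30 (np.float32(-80.79629), np.float32(604.98395), np.float32(-34.652225)) centre (array([604.9, -35.9]), array([79.8,  5.9]), -81.4)
white (array([612.9, -33.5]), array([276.5,  83.4]), 8.76)
handle 79 (array([511., -52.]), array([57.8, 16.1]), 8.2) (np.float32(10.867888), np.float32(510.62466), np.float32(-48.81879)) 0.09963823112487324
carrier flange (array([493.6, 307.5]), array([96.1, 60.1]), -4.79)
tab 40 (array([461.4, 309.2]), array([28.4,  9. ]), -7.98)
L 62 (np.float32(6.2242613), np.float32(566.48096), np.float32(69.435326))
R 62 (np.float32(6.0888925), np.float32(567.56354), np.float32(-131.30106))
B 49 (np.float32(-83.977104), np.float32(439.25052), np.float32(-44.109077))
T 21 (np.float32(-84.42476), np.float32(697.5051), np.float32(-20.705986))
```

apply_moves([
  {"dx":0.248,"dy":-0.278,"dz":-0.05,"rz":0.258,"claw":0.07},
  {"dx":0.248,"dy":-0.278,"dz":-0.05,"rz":0.258,"claw":0.07},
  {"dx":0.248,"dy":-0.278,"dz":-0.05,"rz":0.258,"claw":0.07},
  {"dx":0.248,"dy":-0.278,"dz":-0.05,"rz":0.258,"claw":0.07},
  {"dx":0.248,"dy":-0.278,"dz":-0.05,"rz":0.258,"claw":0.07},
])

```text
$.increments[0]: bad value
```

apply_moves([
  {"dx":0.03,"dy":-0.033,"dz":0.0,"rx":0,"ry":0,"rz":0.05,"claw":0.07},
  {"dx":0.06,"dy":-0.067,"dz":0.0,"rx":0,"ry":0,"rz":0.1,"claw":0.07},
  {"dx":0.09,"dy":-0.1,"dz":0.0,"rx":0,"ry":0,"rz":0.15,"claw":0.07},
  {"dx":0.12,"dy":-0.134,"dz":0.0,"rx":0,"ry":0,"rz":0.2,"claw":0.07},
  {"dx":0.15,"dy":-0.168,"dz":-0.02,"rx":0,"ry":0,"rz":0.258,"claw":0.07},
])

```text
time_s: 0.6
ee_pos: [0.3645, 0.4204, 0.1743]
orientation: [0.002, 0.042, 0.999, 0.002]
contact_force: [0.8, 0.9, 0.6]
finger_gap: 0.818
```

apply_moves([
  {"dx":0.03,"dy":-0.035,"dz":0.0,"rx":0,"ry":0,"rz":0,"claw":0.05},
  {"dx":0.06,"dy":-0.07,"dz":-0.01,"rx":0,"ry":0,"rz":0,"claw":0.05},
  {"dx":0.098,"dy":-0.11,"dz":-0.03,"rx":0,"ry":0,"rz":0,"claw":0.05},
  {"dx":0.098,"dy":-0.11,"dz":-0.07,"rx":0,"ry":0,"rz":0,"claw":0.05},
  {"dx":0.098,"dy":-0.11,"dz":-0.1,"rx":0,"ry":0,"rz":0,"claw":0.05},
])

```text
time_s: 1.1
ee_pos: [0.4607, 0.3076, 0.07]
orientation: [-0.0, 0.046, 0.999, -0.0]
contact_force: [-0.6, -0.1, -1.3]
finger_gap: 0.587
```

apply_moves([
  {"dx":0,"dy":0,"dz":0,"rx":0,"ry":0,"rz":0,"claw":0.05},
  {"dx":0,"dy":0,"dz":0,"rx":0,"ry":0,"rz":0,"claw":0.05},
])

```text
time_s: 1.3
ee_pos: [0.4592, 0.3097, 0.0714]
orientation: [-0.001, 0.044, 0.999, -0.0]
contact_force: [-0.0, -0.3, 0.7]
finger_gap: 0.583
```

Next: down 58 mm, then a check picture with the fingers open around the tab.

apply_moves([
  {"dx":0.001,"dy":-0.001,"dz":-0.03,"rx":0,"ry":0,"rz":0,"claw":0.05},
  {"dx":0.001,"dy":-0.001,"dz":-0.05,"rx":0,"ry":0,"rz":0,"claw":0.05},
  {"dx":0.001,"dy":-0.001,"dz":-0.058,"rx":0,"ry":0,"rz":0,"claw":0.04},
  {"dx":0.001,"dy":-0.001,"dz":-0.058,"rx":0,"ry":0,"rz":0,"claw":0.04},
])

```text
time_s: 1.7
ee_pos: [0.4609, 0.3097, 0.0145]
orientation: [0.0, 0.043, 0.999, 0.0]
contact_force: [0.1, -0.2, -0.2]
finger_gap: 0.466
```

Run:
```python
from h import *
a,_=snap('side','s1');crop('s1',170,230,290,330,5,'s1c')
```

```text
(no output)
```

View pics/s1c.png

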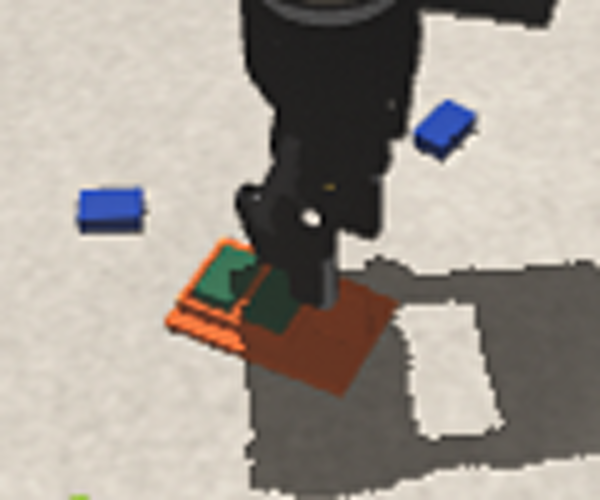

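The fingers straddle the tab: the near fingertip is at crop (320,300), behind the tray. Closing at 40 N.

apply_moves([
  {"dx":0,"dy":0,"dz":0,"rx":0,"ry":0,"rz":0,"claw":0.0},
  {"dx":0,"dy":0,"dz":0,"rx":0,"ry":0,"rz":0,"claw":0.0},
  {"dx":0,"dy":0,"dz":0,"rx":0,"ry":0,"rz":0,"claw":0.0},
  {"dx":0,"dy":0,"dz":0,"rx":0,"ry":0,"rz":0,"claw":0.0},
  {"dx":0,"dy":0,"dz":0,"rx":0,"ry":0,"rz":0,"claw":0.0},
], force=40)

```text
time_s: 2.25
ee_pos: [0.461, 0.309, 0.0141]
orientation: [0.0, 0.044, 0.999, 0.0]
contact_force: [-0.2, -0.2, 0.6]
finger_gap: 0.003
```

apply_moves([
  {"dx":0,"dy":0,"dz":0.01,"rx":0,"ry":0,"rz":0,"claw":0.0},
  {"dx":0,"dy":0,"dz":0.03,"rx":0,"ry":0,"rz":0,"claw":0.0},
  {"dx":0,"dy":0,"dz":0.06,"rx":0,"ry":0,"rz":0,"claw":0.0},
  {"dx":0,"dy":0,"dz":0.09,"rx":0,"ry":0,"rz":0,"claw":0.0},
  {"dx":0,"dy":0,"dz":0.12,"rx":0,"ry":0,"rz":0,"claw":0.0},
])

```text
time_s: 2.75
ee_pos: [0.4608, 0.3089, 0.1356]
orientation: [0.0, 0.044, 0.999, 0.0]
contact_force: [0.7, 0.2, -0.6]
finger_gap: -0.002
```

The gap is 0, so the grasp missed. I'll look again before doing anything else.

Run:
```python
from h import *
np.set_printoptions(precision=4,suppress=True)
snap('side','s2');snap('top','t2')
scene('side','s2');scene('top','t2')
a=cv2.imread('pics/s2.png')[190:330,150:290];b=cv2.imread('pics/t2.png')[170:260,140:230]
cv2.imwrite('pics/c4.png',np.hstack([cv2.resize(a,(400,400)),cv2.resize(b,(400,400),interpolation=cv2.INTER_CUBIC)]))
T=bot.sense()['ee_pos']; print(T,proj('side',T),proj('top',T), proj('side',[[.461,.309,.014],[.461,.309,.033]]))
```

```text
Traceback (most recent call last):
  File "h.py", line 32, in scene
    m=red(p,P);l=pts_at(n,m,.068);print(n,'line',m.sum(),linefit(l),'centre',rect(l))
                                                         ~~~~~~~^^^
  File "h.py", line 24, in linefit
    vx,vy,x,y=cv2.fitLine(p.astype(np.float32),cv2.DIST_HUBER,0,.01,.01).ravel(); return np.degrees(np.arctan2(vy,vx)),x,y
              ~~~~~~~~~~~^^^^^^^^^^^^^^^^^^^^^^^^^^^^^^^^^^^^^^^^^^^^^^^
cv2.error: OpenCV(4.12.0) /io/opencv/modules/imgproc/src/linefit.cpp:618: error: (-215:Assertion failed) npoints2 >= 0 || npoints3 >= 0 in function 'fitLine'
```

```bash
sed -i "s/m=red(p,P);l=/m=red(p,P)\n    if m.sum()>4: l=/" h.py
python3 - <<'E'
from h import *
np.set_printoptions(precision=4,suppress=True)
a=cv2.imread('pics/s2.png')[190:330,150:290];b=cv2.imread('pics/t2.png')[170:260,140:230]
cv2.imwrite('pics/c4.png',np.hstack([cv2.resize(a,(400,400)),cv2.resize(b,(400,400),interpolation=cv2.INTER_CUBIC)]))
T=bot.sense()['ee_pos']; print(T,proj('side',T),proj('top',T), proj('side',[[.461,.309,.014],[.461,.309,.033]]))
z=np.load('pics/t2.npz');P=cloud('top',z['d'].astype(float));R,G,B=[z['p'][...,i].astype(int) for i in range(3)]
for n,t in(('top','t2'),('side','s2')):
    z=np.load(f'pics/{t}.npz');P=cloud(n,z['d'].astype(float));R,G,B=[z['p'][...,i].astype(int) for i in range(3)]
    o=(R>60)&(G<R*.65)&(B<R*.5)&(P[...,0]>.3)&(P[...,0]<.6)&(P[...,1]>.2)&(P[...,1]<.45)
    print(n,rect(pts_at(n,o&(P[...,2]<.01),.006))); t=o&(P[...,2]>.025); print(t.sum(), P[t])if t.sum()<30 else print(t.sum(),rect(P[t][:,:2]*1000),P[t].mean(0))
E
```

```text
[0.4648 0.3112 0.1398] [[235.0851 255.1924]] [[162.7643 228.4209]] [[237.9961 293.7272]
 [237.8677 288.2677]]
top (array([490.5, 303.7]), array([94.3, 59.6]), -5.21)
3 [[0.4688 0.3075 0.0438]
 [0.4688 0.3056 0.036 ]
 [0.4688 0.3013 0.0393]]
side (array([493.7, 308.6]), array([97.5, 62.2]), -5.32)
78 (array([462. , 309.1]), array([29.2, 11.4]), -11.24) [0.461  0.311  0.0343]
```

View pics/c4.png

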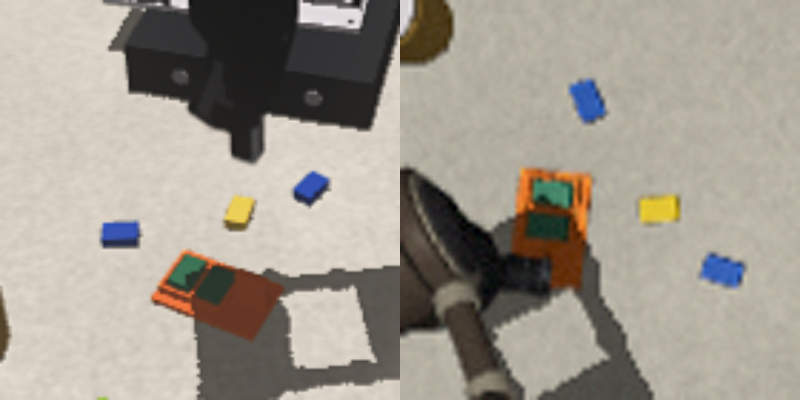

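The projected TCP and the visible fingertips disagree, so I'll get the fingertips' real position from depth.

Run:
```python
from h import *
np.set_printoptions(precision=4,suppress=True)
S=bot.sense();print(S['ee_pos'],S['orientation'],S['joints'],S['time_s'])
for n,t in(('top','t2'),('side','s2')):
    z=np.load(f'pics/{t}.npz');P=cloud(n,z['d'].astype(float))
    m=(P[...,2]>.10)&(P[...,2]<.2)&(abs(P[...,0]-.46)<.08)&(P[...,1]>.2)&(P[...,1]<.4)
    q=P[m];print(n,len(q))
    for lo in np.arange(.10,.2,.01):
        k=q[(q[:,2]>=lo)&(q[:,2]<lo+.01)]
        if len(k): print(round(lo,2),len(k),k.min(0)[:2],k.max(0)[:2])
```

```text
[0.4648 0.3112 0.1398] [0.0047 0.0438 0.999  0.0029] [ 0.5122  0.232   1.8441  0.      1.0545 -0.9709] 2.85
top 1
0.18 1 [0.47   0.3031] [0.47   0.3031]
side 93
0.17 11 [0.4504 0.3057] [0.4644 0.3203]
0.18 39 [0.4497 0.3062] [0.4689 0.3241]
0.19 43 [0.4496 0.3047] [0.4686 0.3246]
```

Run:
```python
from h import *
np.set_printoptions(precision=4,suppress=True)
for t,c in(('s0',(.212,.588)),('s1',(.461,.31)),('s2',(.461,.31))):
    z=np.load(f'pics/{t}.npz');P=cloud('side',z['d'].astype(float));p=z['p'].astype(int).max(-1)
    m=(P[...,2]>.03)&(P[...,2]<.3)&(abs(P[...,0]-c[0])<.06)&(abs(P[...,1]-c[1])<.07)&(z['d']>0)&(p<90)
    q=P[m];print(t,len(q))
    if len(q): q=q[np.argsort(q[:,2])]; print(q[:12:2])
z=np.load('pics/t0.npz');P=cloud('top',z['d'].astype(float))
m=(P[...,2]>.1)&(abs(P[...,0]-.212)<.1)&(abs(P[...,1]-.588)<.1);print(P[m][np.argsort(P[m][:,2])][:10])
```

```text
s0 15
[[0.1893 0.5508 0.2441]
 [0.1885 0.5507 0.2468]
 [0.1912 0.5503 0.2469]
 [0.1888 0.5511 0.2495]
 [0.1903 0.5503 0.2498]
 [0.1878 0.5522 0.2519]]
s1 2447
[[0.4549 0.2909 0.0548]
 [0.4584 0.338  0.056 ]
 [0.4677 0.2903 0.0562]
 [0.4609 0.2884 0.0568]
 [0.4557 0.3385 0.0576]
 [0.4659 0.2884 0.0583]]
s2 923
[[0.4657 0.3025 0.0355]
 [0.4575 0.3165 0.1737]
 [0.4549 0.3175 0.1754]
 [0.4518 0.3137 0.1788]
 [0.4526 0.3174 0.1789]
 [0.467  0.3209 0.1801]]
[[0.2241 0.6283 0.2433]
 [0.2272 0.6282 0.2437]
 [0.2246 0.63   0.2459]
 [0.2186 0.6297 0.2461]
 [0.2016 0.5377 0.2468]
 [0.2222 0.6285 0.2485]
 [0.2312 0.6258 0.2486]
 [0.2196 0.6304 0.2506]
 [0.1996 0.5389 0.2507]
 [0.235  0.624  0.2523]]
```

The fingertips are consistently about 36 mm higher than the reported TCP, in all three views (start, at the tab, now), while x and y agree. So the grasp closed above the tab. I'll correct for this offset and descend again, watching force.

apply_moves([
  {"dx":0,"dy":0,"dz":-0.03,"rx":0,"ry":0,"rz":0,"claw":0.05},
  {"dx":0,"dy":0,"dz":-0.05,"rx":0,"ry":0,"rz":0,"claw":0.05},
  {"dx":0,"dy":0,"dz":-0.07,"rx":0,"ry":0,"rz":0,"claw":0.05},
  {"dx":0,"dy":0,"dz":-0.09,"rx":0,"ry":0,"rz":0,"claw":0.05},
  {"dx":0,"dy":0,"dz":-0.11,"rx":0,"ry":0,"rz":0,"claw":0.045},
])

```text
time_s: 3.35
ee_pos: [0.4603, 0.3086, 0.0227]
orientation: [-0.0, 0.044, 0.999, -0.0]
contact_force: [0.2, 1.3, -1.0]
finger_gap: 0.526
```

apply_moves([
  {"dx":0,"dy":0,"dz":-0.01,"rx":0,"ry":0,"rz":0,"claw":0.04},
  {"dx":0,"dy":0,"dz":-0.02,"rx":0,"ry":0,"rz":0,"claw":0.04},
  {"dx":0,"dy":0,"dz":-0.028,"rx":0,"ry":0,"rz":0,"claw":0.04},
  {"dx":0,"dy":0,"dz":-0.034,"rx":0,"ry":0,"rz":0,"claw":0.04},
  {"dx":0,"dy":0,"dz":-0.034,"rx":0,"ry":0,"rz":0,"claw":0.04},
])

```text
time_s: 3.85
ee_pos: [0.4605, 0.3088, -0.0107]
orientation: [-0.0, 0.044, 0.999, -0.0]
contact_force: [-0.4, 0.2, -0.2]
finger_gap: 0.468
```

apply_moves([
  {"dx":0,"dy":0,"dz":-0.005,"rx":0,"ry":0,"rz":0,"claw":0.04},
  {"dx":0,"dy":0,"dz":-0.01,"rx":0,"ry":0,"rz":0,"claw":0.04},
  {"dx":0,"dy":0,"dz":-0.01,"rx":0,"ry":0,"rz":0,"claw":0.04},
])

```text
time_s: 4.15
ee_pos: [0.4604, 0.3088, -0.0206]
orientation: [-0.0, 0.044, 0.999, -0.0]
contact_force: [0.3, 0.6, 0.9]
finger_gap: 0.468
```

apply_moves([
  {"dx":0,"dy":0,"dz":0,"rx":0,"ry":0,"rz":0,"claw":0.0},
  {"dx":0,"dy":0,"dz":0,"rx":0,"ry":0,"rz":0,"claw":0.0},
  {"dx":0,"dy":0,"dz":0,"rx":0,"ry":0,"rz":0,"claw":0.0},
  {"dx":0,"dy":0,"dz":0,"rx":0,"ry":0,"rz":0,"claw":0.0},
], force=40)

```text
time_s: 4.55
ee_pos: [0.4612, 0.3092, -0.0198]
orientation: [0.0, 0.044, 0.999, 0.0]
contact_force: [0.0, 0.4, 1.2]
finger_gap: 0.106
```

Tab gripped: gap 0.106, about 9–10 mm. Lifting and carrying it over the deck.

apply_moves([
  {"dx":0,"dy":0,"dz":0.02,"rx":0,"ry":0,"rz":0,"claw":0.0},
  {"dx":0,"dy":0,"dz":0.05,"rx":0,"ry":0,"rz":0,"claw":0.0},
  {"dx":0,"dy":0,"dz":0.09,"rx":0,"ry":0,"rz":0,"claw":0.0},
  {"dx":0,"dy":0,"dz":0.12,"rx":0,"ry":0,"rz":0,"claw":0.0},
  {"dx":0,"dy":0,"dz":0.13,"rx":0,"ry":0,"rz":0,"claw":0.0},
])

```text
time_s: 5.05
ee_pos: [0.4632, 0.3104, 0.1134]
orientation: [0.003, 0.044, 0.999, 0.002]
contact_force: [0.8, 0.3, -1.2]
finger_gap: 0.107
```

apply_moves([
  {"dx":0.009,"dy":-0.025,"dz":0,"rx":0,"ry":0,"rz":0.02,"claw":0.0},
  {"dx":0.02,"dy":-0.06,"dz":0,"rx":0,"ry":0,"rz":0.05,"claw":0.0},
  {"dx":0.034,"dy":-0.095,"dz":0,"rx":0,"ry":0,"rz":0.08,"claw":0.0},
  {"dx":0.046,"dy":-0.13,"dz":0,"rx":0,"ry":0,"rz":0.11,"claw":0.0},
  {"dx":0.058,"dy":-0.165,"dz":0,"rx":0,"ry":0,"rz":0.14,"claw":0.0},
])

```text
time_s: 5.55
ee_pos: [0.5177, 0.1424, 0.1081]
orientation: [-0.001, -0.027, 1.0, -0.0]
contact_force: [0.9, 0.3, -2.2]
finger_gap: 0.108
```

apply_moves([
  {"dx":0.013,"dy":-0.035,"dz":0,"rx":0,"ry":0,"rz":0.03,"claw":0.0},
  {"dx":0.026,"dy":-0.07,"dz":0,"rx":0,"ry":0,"rz":0.06,"claw":0.0},
  {"dx":0.04,"dy":-0.11,"dz":0,"rx":0,"ry":0,"rz":0.08,"claw":0.0},
  {"dx":0.052,"dy":-0.145,"dz":0,"rx":0,"ry":0,"rz":0.09,"claw":0.0},
  {"dx":0.063,"dy":-0.17,"dz":0,"rx":0,"ry":0,"rz":0.098,"claw":0.0},
])

```text
time_s: 6.05
ee_pos: [0.5809, -0.0283, 0.108]
orientation: [-0.001, -0.074, 0.997, 0.0]
contact_force: [0.2, 0.1, -1.3]
finger_gap: 0.103
```

apply_moves([
  {"dx":0.004,"dy":-0.014,"dz":0,"rx":0,"ry":0,"rz":0,"claw":0.0},
  {"dx":0.004,"dy":-0.014,"dz":0,"rx":0,"ry":0,"rz":0,"claw":0.0},
  {"dx":0.004,"dy":-0.014,"dz":-0.02,"rx":0,"ry":0,"rz":0,"claw":0.0},
  {"dx":0.004,"dy":-0.014,"dz":-0.03,"rx":0,"ry":0,"rz":0,"claw":0.0},
  {"dx":0.004,"dy":-0.014,"dz":-0.03,"rx":0,"ry":0,"rz":0,"claw":0.0},
])

```text
time_s: 6.55
ee_pos: [0.5827, -0.0383, 0.0772]
orientation: [-0.003, -0.076, 0.997, 0.001]
contact_force: [0.6, 0.3, -1.8]
finger_gap: 0.109
```

Run:
```python
from h import *
S=bot.sense();print(S['ee_pos'],S['orientation'],S['contact_force'],S['finger_gap'])
snap('side','s3');snap('top','t3')
a=cv2.imread('pics/s3.png')[150:240,170:300];b=cv2.imread('pics/t3.png')[135:245,220:310]
cv2.imwrite('pics/c5.png',np.vstack([cv2.resize(a,(433,300),interpolation=cv2.INTER_CUBIC)]));
cv2.imwrite('pics/c5.png',np.hstack([cv2.resize(a,(460,318),interpolation=cv2.INTER_CUBIC),cv2.resize(b,(260,318),interpolation=cv2.INTER_CUBIC)]))
```

```text
[ 0.58269219 -0.03826587  0.07717518] [-3.09643566e-03 -7.56625496e-02  9.97128280e-01  8.85103421e-04] [ 0.55500546  0.31335379 -1.79388866] 0.10925483610298785
```

View pics/c5.png

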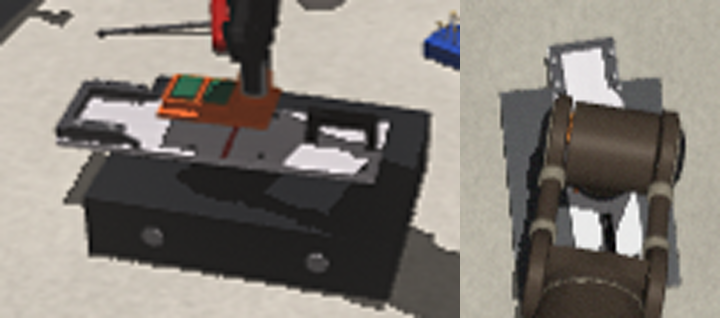

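Side crop: the carrier is held level above the deck with both blanks seated, its front edge at crop (165,105) and the nest mouth to the left. Now I'll compute its offset in the plate frame, all from the side camera so that camera bias cancels.

```bash
cat >> h.py <<'E'
def carr(t,o,yaw,n='side',zlo=.07,zhi=.3):
    z=np.load(f'pics/{t}.npz');P=cloud(n,z['d'].astype(float));R,G,B=[z['p'][...,i].astype(int) for i in range(3)]
    m=(R>60)&(G<R*.65)&(B<R*.5)&(G>R*.25)&(P[...,2]>zlo)&(P[...,2]<zhi)&(abs(P[...,0]-.62)<.15)&(abs(P[...,1])<.15)
    a=np.radians(yaw);Q=P[m]*1000-[*o,68]; Q=np.c_[Q[:,0]*np.cos(a)+Q[:,1]*np.sin(a),-Q[:,0]*np.sin(a)+Q[:,1]*np.cos(a),Q[:,2]]
    return Q
E
python3 - <<'E'
from h import *
np.set_printoptions(precision=1,suppress=True)
a=np.radians(8.7);o=np.array([604.9,-35.5])+10*np.array([np.cos(a),np.sin(a)])
Q=carr('s3',o,8.7);print(len(Q),np.percentile(Q,[0,2,50,98,100],axis=0))
f=Q[(Q[:,2]<45)];print(rect(f[:,:2])); print(np.histogram(Q[:,2],bins=12))
# front edge & left edge
for lo in range(-50,60,10):
    k=Q[(Q[:,0]>lo)&(Q[:,0]<lo+10)]
    if len(k):print(lo,len(k),k[:,1].max(),k[:,1].min(),k[:,2].min(),k[:,2].max())
for lo in range(-30,30,10):
    k=Q[(Q[:,1]>lo)&(Q[:,1]<lo+10)]
    if len(k):print('y',lo,len(k),k[:,0].max(),k[:,0].min())
scene('side','s3')
E
```

```text
259 [[-46.9 -41.7   4.4]
 [-45.4 -17.1  27.8]
 [ -8.2  21.7  33.9]
 [ 45.5  32.9  43.1]
 [ 64.6  37.6  55.4]]
(array([10.8,  2.5]), array([119.3,  71.7]), -8.41)
(array([  1,   0,   0,   0,   0,  21, 117,  52,  59,   6,   1,   2]), array([ 4.4,  8.6, 12.9, 17.1, 21.4, 25.6, 29.9, 34.1, 38.4, 42.7, 46.9,
       51.2, 55.4]))
-50 33 32.71513379712824 -26.2417755059292 26.22536771604595 55.42130379561955
-40 27 32.930233175586864 4.066323665729447 30.430286002351707 40.36350296573771
-30 26 31.50349816215801 2.4855449456198757 29.12864568077694 41.22275402475911
-20 40 37.60203813042766 -16.034380181327442 28.234592397717805 41.940346726007505
-10 17 34.292455595835946 18.14772369176895 29.734944991754617 40.415076761562034
0 20 32.55366839438685 19.625221492707976 26.909179341030935 40.83536832619079
10 33 32.694132912391694 -19.30011476535814 26.54762646032367 43.137601955974446
20 19 32.97958929324719 18.024623237138176 29.269377398685137 41.91848480992816
30 18 35.52961034157803 20.71529714372437 26.98595086264882 42.81264261861578
40 25 32.9370145193469 -17.188507956634393 29.215067362554038 41.64371833704445
y -30 3 -40.068600646736314 -44.456882811519776
y -20 11 46.20944861741036 -46.247615278701936
y -10 13 47.06853854347035 -46.6442372171827
y 0 48 45.57533302378685 -46.906696078570455
y 10 37 45.39397988732892 -45.63128794433029
y 20 104 48.381127935055694 -45.61792040782058
white (array([610.2, -33.5]), array([269.8,  80.6]), 8.78)
handle 77 (array([510.8, -51.5]), array([58.6, 15.1]), 7.58) (np.float32(9.164825), np.float32(509.09772), np.float32(-48.57762)) 0.10158670731527097
```

apply_moves([
  {"dx":0,"dy":-0.002,"dz":-0.01,"rx":0,"ry":0,"rz":0,"claw":0.0},
  {"dx":0,"dy":-0.002,"dz":-0.02,"rx":0,"ry":0,"rz":0,"claw":0.0},
  {"dx":0,"dy":-0.002,"dz":-0.024,"rx":0,"ry":0,"rz":0,"claw":0.0},
  {"dx":0,"dy":-0.002,"dz":-0.026,"rx":0,"ry":0,"rz":0,"claw":0.0},
  {"dx":0,"dy":-0.002,"dz":-0.026,"rx":0,"ry":0,"rz":0,"claw":0.0},
])

```text
time_s: 7.15
ee_pos: [0.5855, -0.042, 0.0533]
orientation: [-0.0, -0.075, 0.997, 0.0]
contact_force: [0.6, -1.0, -1.8]
finger_gap: 0.109
```

apply_moves([
  {"dx":0,"dy":0,"dz":-0.001,"rx":0,"ry":0,"rz":0,"claw":0.0},
  {"dx":0,"dy":0,"dz":-0.002,"rx":0,"ry":0,"rz":0,"claw":0.0},
  {"dx":0,"dy":0,"dz":-0.002,"rx":0,"ry":0,"rz":0,"claw":0.0},
])

```text
time_s: 7.45
ee_pos: [0.586, -0.042, 0.052]
orientation: [0.0, -0.075, 0.997, -0.0]
contact_force: [-0.5, -0.7, -2.2]
finger_gap: 0.106
```

apply_moves([
  {"dx":0,"dy":0,"dz":-0.001,"rx":0,"ry":0,"rz":0,"claw":0.0},
  {"dx":0,"dy":0,"dz":-0.002,"rx":0,"ry":0,"rz":0,"claw":0.0},
  {"dx":0,"dy":0,"dz":-0.002,"rx":0,"ry":0,"rz":0,"claw":0.0},
])

```text
time_s: 7.75
ee_pos: [0.5857, -0.042, 0.0497]
orientation: [-0.0, -0.075, 0.997, 0.0]
contact_force: [0.4, 0.6, -1.4]
finger_gap: 0.109
```

apply_moves([
  {"dx":0,"dy":0,"dz":-0.001,"rx":0,"ry":0,"rz":0,"claw":0.0},
  {"dx":0,"dy":0,"dz":-0.002,"rx":0,"ry":0,"rz":0,"claw":0.0},
  {"dx":0,"dy":0,"dz":-0.002,"rx":0,"ry":0,"rz":0,"claw":0.0},
])

```text
time_s: 8.05
ee_pos: [0.586, -0.042, 0.0482]
orientation: [0.0, -0.075, 0.997, -0.0]
contact_force: [-0.6, 0.6, 0.4]
finger_gap: 0.107
```

Touchdown at z 0.048, as predicted. Sliding along the plate's +x.

apply_moves([
  {"dx":0.006,"dy":0.001,"dz":0,"rx":0,"ry":0,"rz":0,"claw":0.0},
  {"dx":0.012,"dy":0.0018,"dz":0,"rx":0,"ry":0,"rz":0,"claw":0.0},
  {"dx":0.018,"dy":0.0027,"dz":0,"rx":0,"ry":0,"rz":0,"claw":0.0},
  {"dx":0.024,"dy":0.0036,"dz":0,"rx":0,"ry":0,"rz":0,"claw":0.0},
  {"dx":0.024,"dy":0.0036,"dz":0,"rx":0,"ry":0,"rz":0,"claw":0.0},
])

```text
time_s: 8.55
ee_pos: [0.6121, -0.0383, 0.0482]
orientation: [0.002, -0.075, 0.997, -0.0]
contact_force: [1.2, 0.2, 1.3]
finger_gap: 0.107
```

apply_moves([
  {"dx":0.004,"dy":0.0006,"dz":0,"rx":0,"ry":0,"rz":0,"claw":0.0},
  {"dx":0.008,"dy":0.0012,"dz":0,"rx":0,"ry":0,"rz":0,"claw":0.0},
  {"dx":0.012,"dy":0.0018,"dz":0,"rx":0,"ry":0,"rz":0,"claw":0.0},
  {"dx":0.016,"dy":0.0024,"dz":0,"rx":0,"ry":0,"rz":0,"claw":0.0},
  {"dx":0.016,"dy":0.0024,"dz":0,"rx":0,"ry":0,"rz":0,"claw":0.0},
])

```text
time_s: 9.05
ee_pos: [0.6268, -0.036, 0.0482]
orientation: [0.001, -0.075, 0.997, -0.0]
contact_force: [0.1, -0.1, 3.8]
finger_gap: 0.104
```

```bash
cat > chk.py <<'E'
from h import *
import sys
t=sys.argv[1]; np.set_printoptions(precision=1,suppress=True)
snap('side',t); crop(t,170,150,300,240,6,t+'c')
a=np.radians(8.7);o=np.array([604.9,-35.5])+10*np.array([np.cos(a),np.sin(a)])
Q=carr(t,o,8.7);print(len(Q))
for lo in range(-30,140,10):
    k=Q[(Q[:,0]>lo)&(Q[:,0]<lo+10)]
    if len(k):print(lo,len(k),k[:,1].max(),k[:,1].min(),k[:,2].min(),k[:,2].max())
scene('side',t); S=bot.sense();print(S['ee_pos'],S['contact_force'],S['wrist_torque'],S['time_s'])
E
python3 chk.py s4
```

```text
216
-10 13 29.40861916959362 -27.613087769135486 2.372544950751518 18.066975496793432
0 35 30.684246496172705 -23.449880899740773 2.194427385020134 39.81320352777357
10 23 27.804383595550995 -1.2023752592306372 2.7278990587313388 12.164007812234757
20 28 28.631427471368557 -2.7608987659182516 2.1058754107063464 21.101736672982497
30 24 29.42266085250927 -9.625187647462829 3.849803648932678 14.103912446387156
40 13 28.85651190602477 15.969393826664309 2.3547126709296293 12.723927175172179
50 19 28.30264566209282 -25.416021127286378 2.527672514036581 13.796512117916492
60 26 27.696802781585653 -27.17482559115531 2.275012027811499 14.409454840563725
70 16 28.08412422300132 14.439775849903139 2.6917934196117415 12.826875549348316
80 17 25.898035901650196 -25.25726394909886 4.305476542958829 13.484269018635587
90 2 -7.3182481896092 -28.85334171858667 8.588921554353377 11.261372364352823
side line 55 (np.float32(-57.190464), np.float32(691.32465), np.float32(-24.854181)) centre (array([694.2, -32.6]), array([66.5, 37.3]), -77.93)
white (array([610.2, -33.3]), array([269.9,  80.6]), 8.91)
handle 80 (array([511.2, -52.9]), array([58.7, 17.8]), 9.6) (np.float32(8.61072), np.float32(510.0009), np.float32(-48.8327)) 0.10059336844482858
[ 0.6 -0.   0. ] [-0.3 -0.6  2.7] [-0.   0.1  0. ] 9.1
```

View pics/s4c.png

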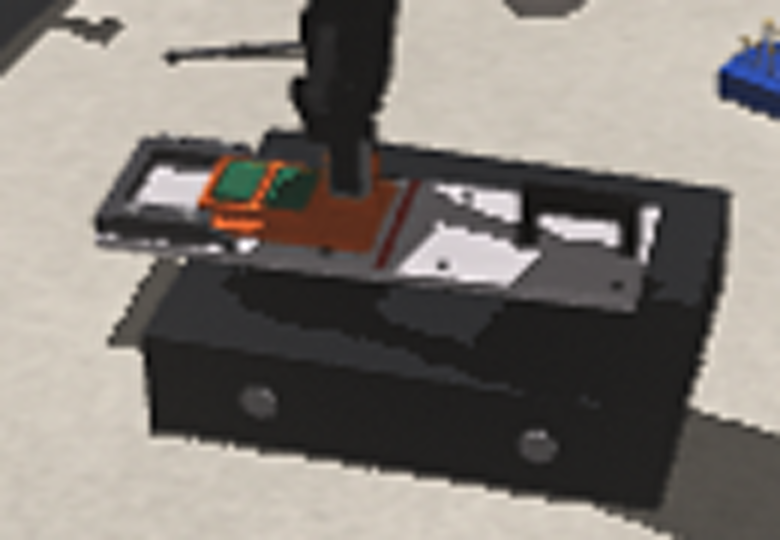

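The carrier's front is between the rails at plate x ≈ 91, flat and centred, with both blanks in place. About 39 mm remain.

apply_moves([
  {"dx":0.006,"dy":0.0009,"dz":0,"rx":0,"ry":0,"rz":0,"claw":0.0},
  {"dx":0.012,"dy":0.0018,"dz":0,"rx":0,"ry":0,"rz":0,"claw":0.0},
  {"dx":0.018,"dy":0.0027,"dz":0,"rx":0,"ry":0,"rz":0,"claw":0.0},
  {"dx":0.024,"dy":0.0036,"dz":0,"rx":0,"ry":0,"rz":0,"claw":0.0},
  {"dx":0.03,"dy":0.0045,"dz":0,"rx":0,"ry":0,"rz":0,"claw":0.0},
])

```text
time_s: 9.6
ee_pos: [0.6554, -0.0316, 0.0482]
orientation: [-0.001, -0.075, 0.997, -0.0]
contact_force: [-3.2, -0.9, 7.1]
finger_gap: 0.105
```

apply_moves([
  {"dx":0.002,"dy":0.0003,"dz":0,"rx":0,"ry":0,"rz":0,"claw":0.0},
  {"dx":0.003,"dy":0.0005,"dz":0,"rx":0,"ry":0,"rz":0,"claw":0.0},
  {"dx":0.004,"dy":0.0006,"dz":0,"rx":0,"ry":0,"rz":0,"claw":0.0},
])

```text
time_s: 9.9
ee_pos: [0.6592, -0.031, 0.0482]
orientation: [-0.001, -0.075, 0.997, -0.0]
contact_force: [-4.5, -0.5, 6.7]
finger_gap: 0.104
```

apply_moves([
  {"dx":0.001,"dy":0.0002,"dz":0,"rx":0,"ry":0,"rz":0,"claw":0.0},
  {"dx":0.002,"dy":0.0003,"dz":0,"rx":0,"ry":0,"rz":0,"claw":0.0},
])

```text
time_s: 10.1
ee_pos: [0.6612, -0.0307, 0.0482]
orientation: [-0.001, -0.075, 0.997, -0.0]
contact_force: [-3.1, -1.2, 6.1]
finger_gap: 0.106
```

```bash
python3 chk.py s5
```

```text
184
30 41 26.51148420254905 -31.854782291148595 2.003624382212081 37.305139252886875
40 21 28.00111882356067 0.3154637211816995 2.181572432338797 13.47451472228073
50 26 30.74793138160119 -2.0349936163993183 2.860330297872082 39.95460167250448
60 31 27.718484889953444 -10.054716879024667 2.2693505159597294 15.8748048952328
70 13 27.19831767732684 16.90627822982673 2.8214778491862376 14.01389037237172
80 6 25.22776640681028 16.865956138452226 2.6100099363165015 11.998648363497907
90 18 22.61539609328195 -24.152168550915363 7.808703665774303 15.581154274999008
100 4 18.309752139450012 13.001139156669309 7.301960606274591 11.754624567649586
110 6 18.219395446583523 13.008270731905153 8.323195896135005 12.141702655741824
120 16 17.49170042726039 -26.305865497175205 5.517165766848862 13.315356210966527
130 2 2.1047399169805168 -18.285900080681568 2.876863599457323 4.521161031723906
side line 55 (np.float32(-5.0940504), np.float32(678.8108), np.float32(-25.88379)) centre (array([674.3, -26.3]), array([146.7,  79.8]), 7.89)
white (array([610.3, -34.3]), array([269.4,  82.2]), 8.46)
handle 77 (array([511. , -52.8]), array([59.3, 17.2]), 7.15) (np.float32(9.182455), np.float32(510.7641), np.float32(-48.94135)) 0.10039806674060181
[ 0.7 -0.   0. ] [-3.9  0.5  5.7] [-0.   0.5  0. ] 10.15
```

View pics/s5c.png

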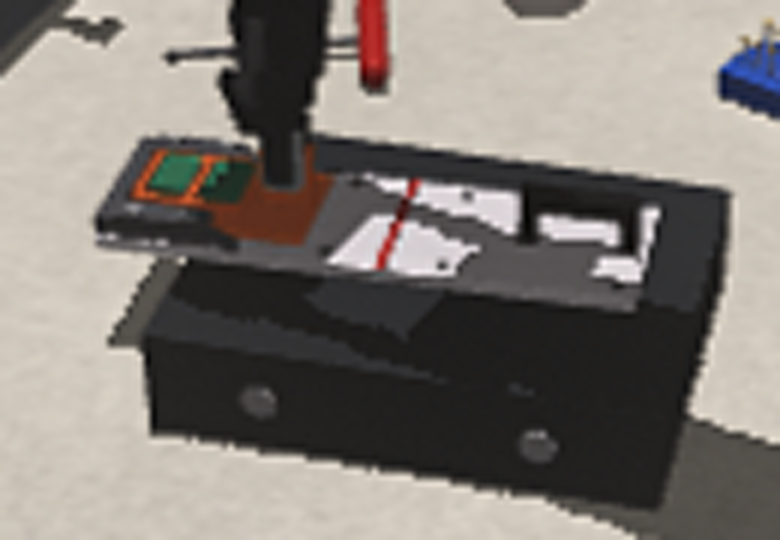

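The plate hasn't moved. The carrier is at x ≈ 79, about 3 mm short of home. I'll ease off the downward load and feel for the stop.

apply_moves([
  {"dx":0.001,"dy":0.0002,"dz":0.0005,"rx":0,"ry":0,"rz":0,"claw":0.0},
  {"dx":0.002,"dy":0.0003,"dz":0.0005,"rx":0,"ry":0,"rz":0,"claw":0.0},
])

```text
time_s: 10.35
ee_pos: [0.6628, -0.0304, 0.0482]
orientation: [-0.001, -0.075, 0.997, 0.0]
contact_force: [-5.5, -1.4, 5.9]
finger_gap: 0.103
```

apply_moves([
  {"dx":0.001,"dy":0.0002,"dz":0,"rx":0,"ry":0,"rz":0,"claw":0.0},
  {"dx":0.001,"dy":0.0002,"dz":0,"rx":0,"ry":0,"rz":0,"claw":0.0},
])

```text
time_s: 10.55
ee_pos: [0.6627, -0.0304, 0.0482]
orientation: [-0.002, -0.075, 0.997, -0.0]
contact_force: [-6.6, -0.8, 6.7]
finger_gap: 0.11
```

apply_moves([
  {"dx":0.001,"dy":0.0002,"dz":0,"rx":0,"ry":0,"rz":0,"claw":0.0},
  {"dx":0.001,"dy":0.0002,"dz":0,"rx":0,"ry":0,"rz":0,"claw":0.0},
])

```text
time_s: 10.75
ee_pos: [0.6637, -0.0302, 0.0482]
orientation: [-0.002, -0.075, 0.997, -0.0]
contact_force: [-6.6, -2.4, 6.3]
finger_gap: 0.112
```

apply_moves([
  {"dx":0.001,"dy":0.0002,"dz":0,"rx":0,"ry":0,"rz":0,"claw":0.0},
  {"dx":0.001,"dy":0.0002,"dz":0,"rx":0,"ry":0,"rz":0,"claw":0.0},
])

```text
time_s: 10.95
ee_pos: [0.6647, -0.0301, 0.0482]
orientation: [-0.002, -0.075, 0.997, -0.0]
contact_force: [-6.9, -2.1, 7.7]
finger_gap: 0.106
```

apply_moves([
  {"dx":0.001,"dy":0.0002,"dz":0,"rx":0,"ry":0,"rz":0,"claw":0.0},
  {"dx":0.001,"dy":0.0002,"dz":0,"rx":0,"ry":0,"rz":0,"claw":0.0},
])

```text
time_s: 11.15
ee_pos: [0.6657, -0.0299, 0.0482]
orientation: [-0.002, -0.075, 0.997, -0.0]
contact_force: [-6.8, -0.9, 7.1]
finger_gap: 0.107
```

Force rose from 4 to a steady 6.8 N, with a stall at 0.6627 and then a joint creep of about 3 mm. That means the carrier is against the stop and the plate had just begun to follow. Releasing, then moving up and back toward the handle.

apply_moves([
  {"dx":0,"dy":0,"dz":0,"rx":0,"ry":0,"rz":0,"claw":0.04},
  {"dx":0,"dy":0,"dz":0,"rx":0,"ry":0,"rz":0,"claw":0.04},
  {"dx":0,"dy":0,"dz":0,"rx":0,"ry":0,"rz":0,"claw":0.04},
  {"dx":0,"dy":0,"dz":0.02,"rx":0,"ry":0,"rz":0,"claw":0.04},
  {"dx":0,"dy":0,"dz":0.05,"rx":0,"ry":0,"rz":0,"claw":0.04},
])

```text
time_s: 11.65
ee_pos: [0.6656, -0.0291, 0.0956]
orientation: [-0.003, -0.075, 0.997, 0.001]
contact_force: [0.1, -0.0, 0.1]
finger_gap: 0.469
```

apply_moves([
  {"dx":-0.01,"dy":0,"dz":0.02,"rx":0,"ry":0,"rz":0,"claw":0.04},
  {"dx":-0.05,"dy":-0.005,"dz":0.05,"rx":0,"ry":0,"rz":0,"claw":0.04},
  {"dx":-0.09,"dy":-0.012,"dz":0.06,"rx":0,"ry":0,"rz":0,"claw":0.04},
  {"dx":-0.125,"dy":-0.018,"dz":0.06,"rx":0,"ry":0,"rz":0,"claw":0.04},
  {"dx":-0.152,"dy":-0.022,"dz":0.06,"rx":0,"ry":0,"rz":0,"claw":0.04},
])

```text
time_s: 12.15
ee_pos: [0.5144, -0.0516, 0.1588]
orientation: [0.0, -0.075, 0.997, -0.0]
contact_force: [-1.1, -0.5, 0.0]
finger_gap: 0.468
```

```bash
python3 chk.py s6
python3 - <<'E'
from h import *
snap('top','t6'); scene('top','t6')
a=cv2.imread('pics/s6.png')[160:215,180:250];b=cv2.imread('pics/t6.png')[135:245,220:310]
cv2.imwrite('pics/c6.png',np.hstack([cv2.resize(a,(458,360),interpolation=cv2.INTER_CUBIC),cv2.resize(b,(295,360),interpolation=cv2.INTER_CUBIC)]))
E
```

```text
243
30 18 26.7685708922057 -30.159665819106408 3.1956452363916554 37.929551431143906
40 51 27.861323491066454 -29.3266963406139 2.13974302282611 38.879878885338115
50 44 28.0928374031856 -1.9670848220088928 2.125059045335277 39.63394024544604
60 41 28.90891888558563 -8.61399735974697 2.581402444940494 39.94531565064524
70 32 30.65359573744643 -21.166811166599544 2.435540046162373 13.847523354136584
80 10 26.006172946902232 -39.2881234810599 2.814505499464559 12.101113279173688
90 11 20.464593571835483 -19.491508710178774 8.170058848739842 16.658142119246605
100 12 20.22981004501808 -14.585861614285438 10.009447406769183 16.354169007783582
110 7 22.263382339525723 16.99883693627764 9.064913205844405 13.673701482938839
120 12 20.923592912496332 -22.35195307589955 10.129511350556456 14.409001093281859
130 5 11.220856063489073 -30.71273513654046 5.999796654664834 9.249148504891949
side line 154 (np.float32(2.2382288), np.float32(681.54645), np.float32(-22.465134)) centre (array([676.7, -43. ]), array([155.7,  86.2]), -2.83)
white (array([611.8, -33.9]), array([266.4,  81.9]), 8.58)
handle 85 (array([513.8, -50.4]), array([58.4, 15.6]), 6.87) (np.float32(9.42571), np.float32(512.6186), np.float32(-47.364403)) 0.10089049194970279
[ 0.5 -0.1  0.2] [-4.7  0.8 -0.5] [0.  0.1 0.1] 12.2
top line 290 (np.float32(12.015933), np.float32(678.38635), np.float32(-30.606693)) centre (array([672.8, -29. ]), array([144.,  79.]), 8.72)
block (array([568.6, -30.8]), array([259.3, 199.7]), 6.07)
white (array([629.9, -35.1]), array([114.4,  82.2]), 8.46)
```

View pics/c6.png

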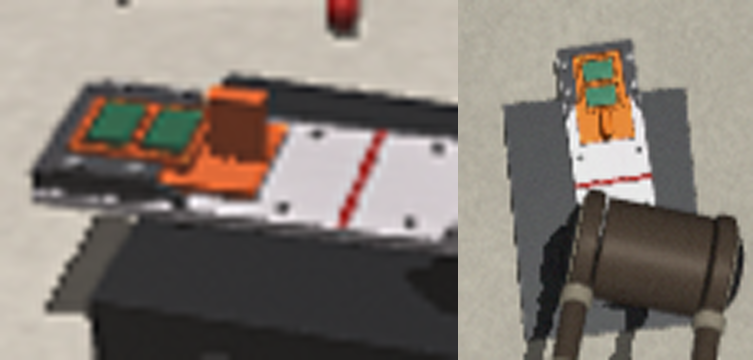

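Both views show the carrier in the nest with blanks seated. To confirm it's home, I'll measure the line to the flange's rear edge (44 mm when home) and to the block edge.

```bash
cat >> h.py <<'E'
def redonly(n,t,zline=.068):
    z=np.load(f'pics/{t}.npz');P=cloud(n,z['d'].astype(float));R,G,B=[z['p'][...,i].astype(int) for i in range(3)]
    near=(P[...,0]>.5)&(P[...,0]<.8)&(abs(P[...,1])<.12)&(P[...,2]>.055)
    m=near&(R>100)&(R-G>60)&(abs(G-B)<25); org=near&(R>60)&(G-B>25)&(G<.65*R)
    l=pts_at(n,m,zline); return l,org,P
E
python3 - <<'E'
from h import *
for n,t in(('top','t6'),('side','s6')):
    l,org,P=redonly(n,t); c,s,a=rect(l); print(n,'line',len(l),c,s,a,linefit(l))
    yaw=np.radians(a+90 if a<0 else a-90); ux=np.array([np.cos(yaw),np.sin(yaw)]); uy=np.array([-ux[1],ux[0]])
    q=pts_at(n,org&(P[...,2]<.08),.074)-l.mean(0); X,Y=q@ux,q@uy
    for lo in (-24,-16,10,18): 
        k=X[(Y>lo)&(Y<lo+8)];print(lo,len(k),np.sort(k)[:3].round(1),k.max().round(1))
    if n=='top': print('edge dist along block x',(np.array([697.5,-20.7])-l.mean(0))@[np.cos(.106),np.sin(.106)])
E
```

```text
top line 28 [604.5 -39.5] [79.  4.] -81.82 (np.float32(-81.95165), np.float32(604.50104), np.float32(-39.988163))
-24 45 [45.7 46.2 49.2] 139.8
-16 30 [46.6 47.1 47.6] 137.6
10 22 [46.9 47.3 50.4] 137.4
18 39 [47.8 48.3 51.3] 138.8
edge dist along block x 94.45402598724783
side line 45 [678.9 -36.8] [157.3  78. ] -1.23 (np.float32(0.6474972), np.float32(657.6937), np.float32(-33.35506))
-24 10 [16.5 21.6 22.7] 39.8
-16 13 [-18.5  14.3  18.2] 37.6Traceback (most recent call last):
  File "<stdin>", line 7, in <module>
    return umr_maximum(a, axis, None, out, keepdims, initial, where)
ValueError: zero-size array to reduction operation maximum which has no identity
```

Line to flange rear measures ≈ 44.5–45 mm, so the carrier is home. The line is ≈ 94.5 mm short of the block edge. Now the handle.

apply_moves([
  {"dx":-0.002,"dy":0,"dz":-0.03,"rx":0,"ry":0,"rz":-0.005,"claw":0.04},
  {"dx":-0.002,"dy":0,"dz":-0.06,"rx":0,"ry":0,"rz":-0.005,"claw":0.04},
  {"dx":-0.002,"dy":0,"dz":-0.085,"rx":0,"ry":0,"rz":-0.005,"claw":0.04},
  {"dx":-0.002,"dy":0,"dz":-0.105,"rx":0,"ry":0,"rz":-0.005,"claw":0.04},
  {"dx":-0.002,"dy":0,"dz":-0.118,"rx":0,"ry":0,"rz":-0.005,"claw":0.04},
])

```text
time_s: 12.75
ee_pos: [0.5139, -0.0512, 0.0386]
orientation: [-0.001, -0.073, 0.997, 0.0]
contact_force: [0.3, 0.0, 0.9]
finger_gap: 0.471
```

apply_moves([
  {"dx":0,"dy":0,"dz":0,"rx":0,"ry":0,"rz":0,"claw":0.03},
  {"dx":0,"dy":0,"dz":0,"rx":0,"ry":0,"rz":0,"claw":0.0},
  {"dx":0,"dy":0,"dz":0,"rx":0,"ry":0,"rz":0,"claw":0.0},
  {"dx":0,"dy":0,"dz":0,"rx":0,"ry":0,"rz":0,"claw":0.0},
  {"dx":0,"dy":0,"dz":0,"rx":0,"ry":0,"rz":0,"claw":0.0},
], force=80)

```text
time_s: 13.25
ee_pos: [0.5152, -0.0517, 0.0413]
orientation: [0.001, -0.072, 0.997, -0.0]
contact_force: [1.3, -0.6, -1.4]
finger_gap: 0.117
```

apply_moves([
  {"dx":0,"dy":0,"dz":-0.001,"rx":0,"ry":0,"rz":0,"claw":0.0},
  {"dx":0,"dy":0,"dz":-0.0015,"rx":0,"ry":0,"rz":0,"claw":0.0},
  {"dx":0,"dy":0,"dz":-0.0015,"rx":0,"ry":0,"rz":0,"claw":0.0},
])

```text
time_s: 13.55
ee_pos: [0.5151, -0.0517, 0.0413]
orientation: [0.001, -0.073, 0.997, -0.0]
contact_force: [-2.5, 0.3, 9.2]
finger_gap: 0.118
```

apply_moves([
  {"dx":0.005,"dy":0.0005,"dz":0,"rx":0,"ry":0,"rz":-0.008,"claw":0.0},
  {"dx":0.01,"dy":0.001,"dz":0,"rx":0,"ry":0,"rz":-0.016,"claw":0.0},
  {"dx":0.015,"dy":0.0016,"dz":0,"rx":0,"ry":0,"rz":-0.024,"claw":0.0},
  {"dx":0.02,"dy":0.0021,"dz":0,"rx":0,"ry":0,"rz":-0.032,"claw":0.0},
  {"dx":0.025,"dy":0.0027,"dz":0,"rx":0,"ry":0,"rz":-0.04,"claw":0.0},
])

```text
time_s: 14.05
ee_pos: [0.535, -0.0489, 0.0412]
orientation: [-0.005, -0.053, 0.999, 0.0]
contact_force: [-14.1, 0.3, 20.9]
finger_gap: 0.12
```

apply_moves([
  {"dx":0.004,"dy":0.0004,"dz":0,"rx":0,"ry":0,"rz":0,"claw":0.0},
  {"dx":0.008,"dy":0.0009,"dz":0,"rx":0,"ry":0,"rz":0,"claw":0.0},
  {"dx":0.012,"dy":0.0013,"dz":0,"rx":0,"ry":0,"rz":0,"claw":0.0},
  {"dx":0.016,"dy":0.0017,"dz":0,"rx":0,"ry":0,"rz":0,"claw":0.0},
  {"dx":0.02,"dy":0.0021,"dz":0,"rx":0,"ry":0,"rz":0,"claw":0.0},
])

```text
time_s: 14.55
ee_pos: [0.555, -0.0471, 0.0413]
orientation: [-0.004, -0.053, 0.999, -0.0]
contact_force: [-13.4, -1.5, 18.0]
finger_gap: 0.121
```

Press is higher than needed, so I'll ease it to about 10 N and continue.

apply_moves([
  {"dx":0.004,"dy":0.0004,"dz":0.0004,"rx":0,"ry":0,"rz":0,"claw":0.0},
  {"dx":0.008,"dy":0.0009,"dz":0.0008,"rx":0,"ry":0,"rz":0,"claw":0.0},
  {"dx":0.012,"dy":0.0013,"dz":0.001,"rx":0,"ry":0,"rz":0,"claw":0.0},
  {"dx":0.016,"dy":0.0017,"dz":0.001,"rx":0,"ry":0,"rz":0,"claw":0.0},
  {"dx":0.02,"dy":0.0021,"dz":0.001,"rx":0,"ry":0,"rz":0,"claw":0.0},
])

```text
time_s: 15.05
ee_pos: [0.5755, -0.0449, 0.0413]
orientation: [-0.004, -0.053, 0.999, 0.0]
contact_force: [-10.1, -1.5, 11.5]
finger_gap: 0.118
```

apply_moves([
  {"dx":0.004,"dy":0.0004,"dz":0,"rx":0,"ry":0,"rz":0,"claw":0.0},
  {"dx":0.008,"dy":0.0009,"dz":0,"rx":0,"ry":0,"rz":0,"claw":0.0},
  {"dx":0.012,"dy":0.0013,"dz":0,"rx":0,"ry":0,"rz":0,"claw":0.0},
  {"dx":0.016,"dy":0.0017,"dz":0,"rx":0,"ry":0,"rz":0,"claw":0.0},
  {"dx":0.016,"dy":0.0017,"dz":0,"rx":0,"ry":0,"rz":0,"claw":0.0},
])

```text
time_s: 15.55
ee_pos: [0.593, -0.0432, 0.0413]
orientation: [-0.002, -0.053, 0.999, -0.0]
contact_force: [-6.2, -0.8, 9.8]
finger_gap: 0.115
```

```bash
cat > fin.py <<'E'
from h import *
import sys
t=sys.argv[1]; snap('top','t'+t);snap('side','s'+t)
crop('t'+t,225,110,305,170,8,'tc'+t); crop('s'+t,120,130,310,240,4,'sc'+t)
l,org,P=redonly('top','t'+t); print('top line',len(l),rect(l) if len(l)>3 else '',linefit(l) if len(l)>3 else '')
e=np.array([697.5,-20.7]);bx=np.array([np.cos(.1065),np.sin(.1065)])
if len(l): print('dist to edge',(e-np.array(rect(l)[0]))@bx)
S=bot.sense();print(S['ee_pos'].round(4),S['orientation'].round(4),S['contact_force'].round(1),S['wrist_torque'].round(2),S['finger_gap'],S['time_s'])
z=np.load(f'pics/t{t}.npz');p=z['p'].astype(int);R,G,B=p[...,0],p[...,1],p[...,2]
w=(P[...,0]>.5)&(P[...,0]<.85)&(abs(P[...,1])<.1)&(P[...,2]>.05)&(P[...,2]<.08)&(R>150)&(abs(R-B)<30)
A=np.c_[P[w][:,:2],np.ones(w.sum())];k=np.linalg.lstsq(A,P[w][:,2],rcond=None)[0];print('deck slope deg',np.degrees(k[:2]),'n',w.sum(),'z at .7',k@[.7,-.02,1])
E
python3 fin.py 7
```

```text
top line 21 (array([705.7, -40.3]), array([62.4, 47.6]), 22.99) (np.float32(-85.35637), np.float32(684.73663), np.float32(-49.25984))
dist to edge -6.070084444223397
[ 0.593  -0.0431  0.0413] [-0.0021 -0.0529  0.9986 -0.    ] [-7.1 -0.5  8.2] [-0.08  0.86  0.  ] 0.11757756249456722 15.65
deck slope deg [ 0.04363383 -0.18032629] n 343 z at .7 0.06750351427703058
```

View pics/tc7.png

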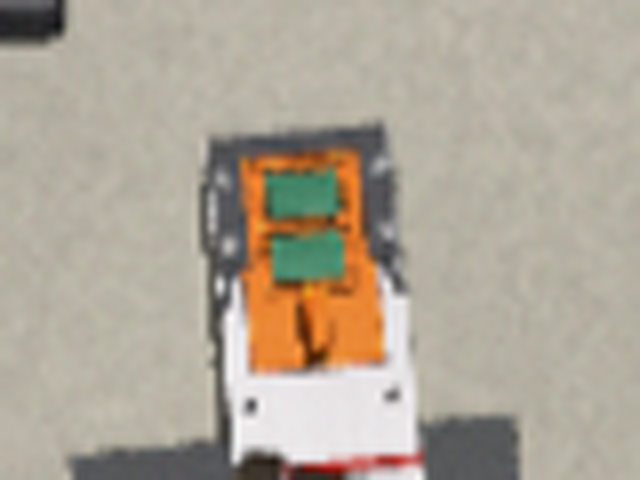

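Top crop: the carrier is home, the line shows at crop (290–420, ~462), the block edge at (70,460)–(230,443) and (420,424)–(515,416). That leaves roughly 16 mm. I'll get sub-pixel values.

```bash
cat > sub.py <<'E'
from h import *
import sys
def sub(t,v0,v1):
    p=np.load(f'pics/{t}.npz')['p'].astype(float); R,G,B=p[...,0],p[...,1],p[...,2]
    L=[]
    for u in range(250,282):
        w=np.clip(R-G-30,0,None)*(abs(G-B)<22); w=w[v0:v1,u]
        if w.sum()>60 and (w>0).sum()<=4: L.append(ray('top',u,v0+(w*np.arange(v1-v0)).sum()/w.sum(),.068)[:2]*1000)
    E=[];g=p.mean(-1)
    for u in [*range(237,248),*range(281,287)]:
        c=g[140:185,u]; k=np.nonzero((c[:-1]>115)&(c[1:]<=115))[0]
        if len(k): k=k[0]; E.append(ray('top',u,140+k+(c[k]-115)/(c[k]-c[k+1]),.06)[:2]*1000)
    L,E=np.array(L),np.array(E); ea,ex,ey=linefit(E); n=np.array([np.sin(np.radians(ea)),-np.cos(np.radians(ea))]); n*=np.sign(n[0])
    d=(np.array([ex,ey])-L)@n; la=linefit(L)
    print(t,'edge',len(E),ea,ex,ey,'line',len(L),la,'remaining',d.round(1))
    for s in (42,0,-42): pass
for a in sys.argv[1:]:
    t,v0,v1=a.split(','); sub(t,int(v0),int(v1))
E
python3 sub.py t0,180,200 t6,180,200 t7,160,175
```

```text
t0 edge 17 -83.94472 697.1774 -7.3745565 line 22 (np.float32(-81.39796), np.float32(601.80505), np.float32(-41.518375)) remaining [ 99.9 100.2 101.  100.   99.2  99.4  99.3  98.9  99.   99.3  98.7  98.7
  98.3  98.2  98.1  97.9  98.3  97.6  97.   97.   97.   96.8]
t6 edge 17 -83.88161 696.8452 -10.247846 line 23 (np.float32(-81.43162), np.float32(604.45715), np.float32(-39.36381)) remaining [96.6 96.1 96.4 97.1 96.3 95.8 95.5 95.5 95.6 95.3 95.7 94.9 94.9 94.4
 94.3 94.4 94.2 94.4 94.7 94.2 93.3 93.5 93.3]
t7 edge 17 -83.876144 696.50757 -7.380891 line 15 (np.float32(-83.68797), np.float32(683.79584), np.float32(-43.736828)) remaining [16.1 16.4 16.8 16.6 16.9 16.9 16.3 16.6 16.4 16.4 16.2 16.5 17.2 17.
 16.4]
```

Angles agree to 0.2°, with 16.5 mm remaining.

apply_moves([
  {"dx":0.004,"dy":0.0004,"dz":0,"rx":0,"ry":0,"rz":0,"claw":0.0},
  {"dx":0.008,"dy":0.0009,"dz":0,"rx":0,"ry":0,"rz":0,"claw":0.0},
  {"dx":0.012,"dy":0.0013,"dz":0,"rx":0,"ry":0,"rz":0,"claw":0.0},
  {"dx":0.0155,"dy":0.0016,"dz":0,"rx":0,"ry":0,"rz":0,"claw":0.0},
  {"dx":0.0155,"dy":0.0016,"dz":0,"rx":0,"ry":0,"rz":0,"claw":0.0},
])

```text
time_s: 16.15
ee_pos: [0.6083, -0.0416, 0.0414]
orientation: [-0.003, -0.053, 0.999, -0.0]
contact_force: [-6.1, -1.1, 9.2]
finger_gap: 0.116
```

```bash
python3 fin.py 8; python3 sub.py t8,155,172
```

```text
top line 12 (array([715. , -45.9]), array([53.7, 24.5]), 39.55) (np.float32(-89.7892), np.float32(700.6174), np.float32(-56.961784))
dist to edge -14.72211959389986
[ 0.6083 -0.0416  0.0414] [-0.0024 -0.0529  0.9986 -0.    ] [-6.8  0.1  9.1] [-0.1   0.93  0.06] 0.11790468591482278 16.25
deck slope deg [0.20937571 0.06612593] n 328 z at .7 0.06742926563846437
t8 edge 17 -83.8567 696.4753 -7.3812623 line 8 (np.float32(-84.81039), np.float32(700.7885), np.float32(-58.244816)) remaining [0.2 0.8 1.  2.2 2.  1.5 1.  0.7]
```

apply_moves([
  {"dx":0.0006,"dy":0.0001,"dz":0,"rx":0,"ry":0,"rz":0,"claw":0.0},
  {"dx":0.0011,"dy":0.0001,"dz":0,"rx":0,"ry":0,"rz":0,"claw":0.0},
  {"dx":0.0011,"dy":0.0001,"dz":0,"rx":0,"ry":0,"rz":0,"claw":0.0},
])

```text
time_s: 16.55
ee_pos: [0.6082, -0.0416, 0.0414]
orientation: [-0.004, -0.053, 0.999, -0.0]
contact_force: [-10.2, -0.8, 10.6]
finger_gap: 0.118
```

```bash
python3 fin.py 9; python3 sub.py t9,155,172
python3 - <<'E'
from h import *
a=cv2.imread('pics/tc9.png');b=cv2.imread('pics/sc9.png')
o=cv2.resize(a,(533,400)); b=cv2.resize(b,(533,309)); cv2.imwrite('pics/f9.png',np.vstack([o[120:],b]));print(np.vstack([o[120:],b]).shape)
# projected block edge in side view for reference
for t in(-90,0,90):
    X=np.array([696.5,-21.5])+t*np.array([-.1065,.994]); print(proj('side',[[*X/1000,.06]]))
E
```

```text
top line 11 (array([716.7, -46.3]), array([56. , 21.7]), 39.55) (np.float32(30.553186), np.float32(714.2644), np.float32(-52.05277))
dist to edge -16.369968274743165
[ 0.6082 -0.0415  0.0414] [-0.0036 -0.0529  0.9986 -0.    ] [-9.3 -1.6 11.3] [-0.19  1.27 -0.02] 0.12300479933158363 16.65
deck slope deg [-0.3068326   0.02023611] n 324 z at .7 0.06766026376477836
t9 edge 17 -83.82463 696.4679 -7.38146 line 7 (np.float32(-84.58895), np.float32(700.8961), np.float32(-60.0291)) remaining [0.6 1.1 1.5 1.9 1.6 1.2 1. ]
(589, 533, 3)
[[216.05058369 171.1084682 ]]
[[207.02599237 185.6661357 ]]
[[196.86126092 202.0629758 ]]
```

View pics/f9.png

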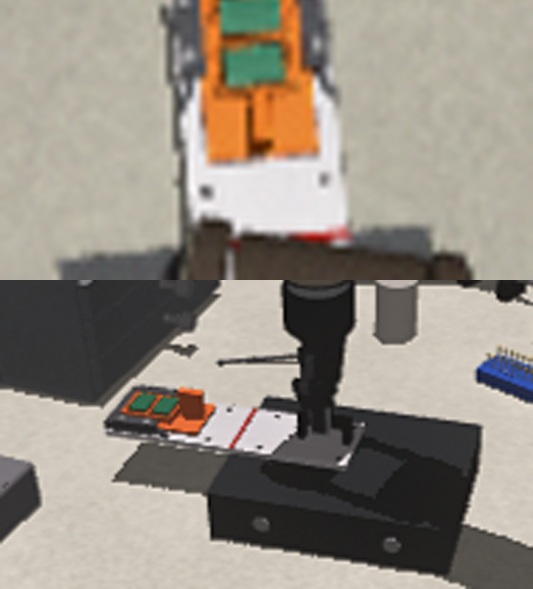

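Stiction: the arm flexed but the plate stayed, so about 1.1 mm remains. I'll nudge in small steps with slightly less press.

apply_moves([
  {"dx":0.0004,"dy":0,"dz":0.0002,"rx":0,"ry":0,"rz":0,"claw":0.0},
  {"dx":0.0006,"dy":0.0001,"dz":0.0003,"rx":0,"ry":0,"rz":0,"claw":0.0},
])

```text
time_s: 16.85
ee_pos: [0.6089, -0.0414, 0.0415]
orientation: [-0.003, -0.053, 0.999, -0.0]
contact_force: [-7.5, -1.5, 10.0]
finger_gap: 0.116
```

```bash
cat > sd.py <<'E'
from h import *
import sys
S=bot.sense();print(S['ee_pos'].round(4),S['contact_force'].round(1),S['orientation'].round(4))
n=np.array([.9943,.1066]);y=np.array([-.1066,.9943])
def L(t):
    p=np.load(f'pics/{t}.npz')['p'].astype(float);R,G,B=p[...,0],p[...,1],p[...,2]
    w=np.clip(R-G-40,0,None)*(abs(G-B)<20)*(R>110); w[:165]=0;w[225:]=0;w[:,:185]=0;w[:,255:]=0
    # keep biggest blob
    k,lab,st,_=cv2.connectedComponentsWithStats((w>0).astype(np.uint8)); i=1+np.argmax(st[1:,4]); w*=(lab==i)
    pts=[]
    for v in range(165,225):
        if w[v].sum()>60: pts.append(ray('side',(w[v]*np.arange(512)).sum()/w[v].sum(),v,.068)[:2]*1000)
    pts=np.array(pts)[1:-1]; return pts
for t in sys.argv[1:]:
    q=L(t);print(t,len(q),'normal',(q@n).mean().round(2),(q@n).round(1)[[0,-1]],'ang',linefit(q)[0])
E
python3 sd.py s0 s6 s7 s8 s9
```

```text
[ 0.6089 -0.0414  0.0415] [-7.5 -1.5 10. ] [-0.0034 -0.0529  0.9986 -0.    ]
s0 13 normal 597.84 [599.3 596.2] ang -81.12908
s6 12 normal 601.01 [602.4 599.9] ang -81.374825
s7 11 normal 679.48 [679.5 679.2] ang -83.86336
s8 12 normal 694.8 [694.8 695. ] ang -83.80087
s9 12 normal 694.81 [694.8 695. ] ang -83.78589
```

apply_moves([
  {"dx":0.0003,"dy":0,"dz":0.0001,"rx":0,"ry":0,"rz":0,"claw":0.0},
  {"dx":0.0006,"dy":0.0001,"dz":0.0001,"rx":0,"ry":0,"rz":0,"claw":0.0},
  {"dx":0.0006,"dy":0.0001,"dz":0.0001,"rx":0,"ry":0,"rz":0,"claw":0.0},
])

```text
time_s: 17.15
ee_pos: [0.6096, -0.0414, 0.0415]
orientation: [-0.003, -0.053, 0.999, -0.0]
contact_force: [-8.3, -1.3, 9.8]
finger_gap: 0.125
```

```bash
python3 fin.py 10; python3 sd.py s10; python3 sub.py t10,155,172
python3 - <<'E'
from h import *
# deck tilt and carrier from side; bystanders unchanged vs start (top)
z=np.load('pics/s10.npz');P=cloud('side',z['d'].astype(float));p=z['p'].astype(int)
w=(P[...,0]>.5)&(P[...,0]<.87)&(abs(P[...,1])<.1)&(P[...,2]>.055)&(P[...,2]<.08)&(p.min(-1)>150)
A=np.c_[P[w][:,:2],np.ones(w.sum())];k=np.linalg.lstsq(A,P[w][:,2],rcond=None)[0];print('side slope deg',np.degrees(k[:2]),w.sum())
E
```

```text
top line 15 (array([718.4, -40.8]), array([68.7, 16.7]), 50.06) (np.float32(45.760235), np.float32(713.48816), np.float32(-50.31734))
dist to edge -18.644979811899166
[ 0.6096 -0.0414  0.0415] [-0.0034 -0.0528  0.9986 -0.    ] [-8.5 -1.1  9.1] [-0.19  1.2   0.04] 0.12009526169090115 17.25
deck slope deg [-0.03816865 -0.5154058 ] n 326 z at .7 0.06723853153799131
[ 0.6096 -0.0414  0.0415] [-8.5 -1.1  9.1] [-0.0034 -0.0528  0.9986 -0.    ]
s10 12 normal 696.07 [695.8 696. ] ang -83.70662
t10 edge 17 -83.88983 696.6388 -10.249654 line 6 (np.float32(-85.328125), np.float32(702.1425), np.float32(-61.805576)) remaining [-0.1 -0.4  0.1  0.1  0.4  0.1]
side slope deg [0.05632829 0.05638932] 437
```

Line at the edge: side 696.07 against edge 696.0, top 0.0 ± 0.3 mm; deck level within 0.1°. I'll relieve a little of the stored push, dwell, and do a final check.

apply_moves([
  {"dx":-0.0004,"dy":0,"dz":0,"rx":0,"ry":0,"rz":0,"claw":0.0},
  {"dx":-0.0004,"dy":0,"dz":0,"rx":0,"ry":0,"rz":0,"claw":0.0},
  {"dx":-0.0004,"dy":0,"dz":0,"rx":0,"ry":0,"rz":0,"claw":0.0},
  {"dx":-0.0004,"dy":0,"dz":0,"rx":0,"ry":0,"rz":0,"claw":0.0},
  {"dx":-0.0004,"dy":0,"dz":0,"rx":0,"ry":0,"rz":0,"claw":0.0},
])

```text
time_s: 17.75
ee_pos: [0.6096, -0.0414, 0.0415]
orientation: [-0.003, -0.053, 0.999, -0.0]
contact_force: [-7.7, -1.2, 8.5]
finger_gap: 0.122
```

```bash
python3 fin.py 11; python3 sd.py s11; python3 sub.py t11,155,172
python3 - <<'E'
from h import *
a=cv2.imread('pics/t11.png');b=cv2.imread('pics/s11.png')[110:260,110:310]
cv2.imwrite('pics/f11.png',np.vstack([cv2.resize(b,(512,384))[:300],a[:300]]))
E
```

```text
top line 14 (array([717.4, -38.8]), array([66.5, 18.4]), 52.15) (np.float32(47.3193), np.float32(711.8229), np.float32(-51.43114))
dist to edge -17.863243157060005
[ 0.6096 -0.0414  0.0415] [-2.900e-03 -5.290e-02  9.986e-01 -1.000e-04] [-7.3 -0.7  8.5] [-0.14  1.05  0.03] 0.11888538321084412 17.85
deck slope deg [-0.09906381  0.4551143 ] n 329 z at .7 0.06810920902022487
[ 0.6096 -0.0414  0.0415] [-7.3 -0.7  8.5] [-2.900e-03 -5.290e-02  9.986e-01 -1.000e-04]
s11 12 normal 696.08 [695.8 696. ] ang -83.7085
t11 edge 17 -83.95549 696.933 -11.322045 line 7 (np.float32(-84.78016), np.float32(701.99866), np.float32(-60.021442)) remaining [-0.2  0.1 -0.1  0.2  0.1  0.5 -0.1]
```

View pics/f11.png

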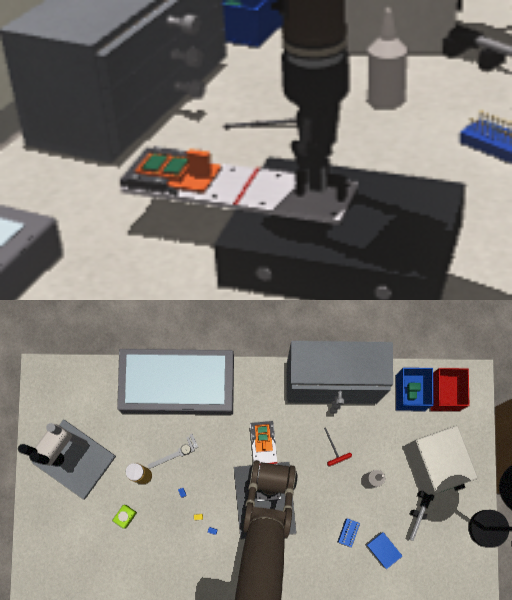

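The plate is level with the line at the edge (side crop (247,185)), the carrier is in the nest, and the bystanders are where they were. Handing in while still holding.

```bash
python3 -c "
from cell import ticket;print(ticket.finish_job())"
```

```text
the job is handed in; nothing more can be done
None
```

The job is done and handed in: the carrier is in the nest against the stop, and the plate is out with the red line on the block's far edge. The arm is still gripping the handle. It took about 18 s on the robot's clock.

**What went wrong on the way**
- **First grasp:** it closed above the tab. The fingertips sit about 36 mm higher than the reported TCP, so I corrected for that and gripped the tab on the second try.
- **Pushing home:** when the carrier reached the stop, the push slid the plate about 3 mm along the block before I released the tab.
- **Final millimetre:** the plate stuck at first, and small nudges finished the slide.

**Last checks**
- **Line position:** 0.0 ± 0.3 mm from the edge in the top view, though there the arm hides all but the line's right-hand end. The side view agrees to about 0.1 mm, but its edge position comes from the top-view measurements.
- **Line angle:** within about 0.2° of the edge.
- **Level:** the side camera showed the deck within 0.1°. The top camera's noisier fits varied by up to 0.5° in changing directions.
- **Hold:** about 8.5 N down at the handle, with about 7 N of forward push still stored. Nothing moved during the 0.5 s dwell.
- **Carrier:** flange rear to line measured 44.5–45 mm before the slide (44 when home). I did not re-measure it afterwards, but the last pictures show the carrier in the nest with both blanks seated.
- **Other things on the bench:** they look unmoved in the last top picture, as far as the arm lets them be seen.

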